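# Load power modules in a burn-in board, clip on heat clamps and start the test

### The arm

A 6-joint arm with a two-finger parallel gripper is mounted at the origin on the work surface. World frame = base frame: x ahead of the robot, y to its left, z up, the work surface at z = 0. Lengths are in mm, angles in rad, forces in N, time in s.
With the tool pointing down it reaches from about 400 to 925 mm from the base axis. Payload 12.5 kg.
Tool frame: the origin (TCP) lies at the very end of the fingers, on their centre line; the grasp point (between the pads) lies 19 mm behind it; z points along the fingers, y is the direction in which the jaws open and shut (so a half turn about z gives the same grasp; the last joint's range is limited). The gripper opens to 95 mm and grips with 3 to 60 N. Pads are 20 mm wide; open, the fingers measure 119 mm over their backs; the gripper's body (75 mm by 180 mm) begins 59 mm behind the grasp point.
Start: joints at [1.059, 0.491, 1.559, -0, 1.092, -0.106], TCP at [246.708, 574.269, 190.861] pointing down, gripper open.
Joint ranges: [-3.1, 3.1], [-0.84, 2.19], [0.05, 2.79], [-1.13, 4.28], [0.06, 2.93], [-2.69, 2.69]. Speed limits (rad/s): [2.22, 2.22, 2.79, 3.14, 3.14, 3.14].

### API

Orientations are given as [roll, pitch, yaw] about the fixed x, y, z axes, in that order (R = Rz(yaw) Ry(pitch) Rx(roll)).
In Python, from cell import env, read_camera, get_calibration gives the robot as it stands.
- The arm moves only by the tool arm_command, never from a script. Its argument "targets" is a list of rows, each a list of 3 entries, a list of its own where there are three numbers: the turn, a rotation vector about the tool's x, y, z in rad, then the shift along the tool's x, y, z in m, then the closure in counts, from 0 (fully open) to 255 (shut). In form: [[[rx, ry, rz], [tx, ty, tz], fingers], ...]. A call has 1 to 8 rows; each row is the pose to reach, as a shift and turn from the pose commanded when the call began, along the tool's axes at that moment; what a row does not reach only later rows make up. A row lasts 1/10 s, in which the tool goes at most 50 mm and 8.59 degrees, less where a joint would pass 70% of its speed; a pose out of reach is approached as far as the arm can. A call with a gripper value outside its range is refused whole. The fingers move at their own pace and stop on an object; the grip force is fixed at half the most. Time passes only in rows, so rows that repeat a pose let the fingers close. It gives the time, the measured TCP pose, the force and the opening at its end, in the units of the state.
- env.state(): the state, without advancing time (a new reading comes with each control period).
- read_camera(name): name is "scene" or "top" or "wrist"; returns (picture, depth): 384x512x3 uint8, blue, green, red; 384x512 float32, mm along the optical axis (not along the pixel's ray), 0 where there is no reading.
- get_calibration(name): a dict with "vfov" (degrees; the focal length in pixels is half the picture's height over the tangent of half this angle, whatever the lens; pixels are square), "cx", "cy" (the principal point, pixels), "world_from_camera" (4x4, takes a point from camera to world coordinates). Camera axes: x right, y down, z forward; pixel columns grow to the right and rows downward; lengths in mm; the calibration is good to about 2 mm. A picture is of the moment at which its call begins: read the wrist's pose just before it. get_calibration takes no time and is no camera call; for the wrist camera it gives the pose at the moment of the call.
- env.job_done(): hands the job in, once; it reports no verdict.
The state is a dict: "t": time; "joints": joint angles; "qvel": joint speeds; "tau": joint torques, N m; "eef_pos": TCP position; "tcp_rot": TCP orientation; "ft_force": force on the tool from outside, world axes, zero at the start; "moment": the same for the moment, N m; "opening": opening from 0.0 (shut) to 1.0 (fully open).
Only numpy, scipy, OpenCV 4.12 (cv2) and the standard library are available. Lean on these libraries where they do the work, as an engineer would, in place of code of your own. Each camera call takes 0.05 s, during which the arm holds its last target.

### The job

Plug every power module standing about on the bench into a socket of the burn-in board, fully home, and take sprung heat clamps from the strip and clip one well down onto the upright metal tab of each module. When all modules are plugged in and clamped, push the plunger of the start box fully down and let it spring back. Leave the other things on the bench alone.

Things in the scene. Friction and masses are not known exactly. Their poses are not given: they have to be found in the camera images.
- module1: power module (three or four present, else None), fits either way round. From below: grey plug 26 (x) by 34 (y) by 12 high, black body 32 by 40 by 18 high, upright bare metal tab 8 thick (x) by 40 (y) by 26 high, all centred; 56 mm high, 90 g. Origin: centre of the plug's underside, z up. Best gripped on the body across x (32 mm)
- module2: power module (three or four present, else None), fits either way round. From below: grey plug 26 (x) by 34 (y) by 12 high, black body 32 by 40 by 18 high, upright bare metal tab 8 thick (x) by 40 (y) by 26 high, all centred; 56 mm high, 90 g. Origin: centre of the plug's underside, z up. Best gripped on the body across x (32 mm)
- module3: power module (three or four present, else None), fits either way round. From below: grey plug 26 (x) by 34 (y) by 12 high, black body 32 by 40 by 18 high, upright bare metal tab 8 thick (x) by 40 (y) by 26 high, all centred; 56 mm high, 90 g. Origin: centre of the plug's underside, z up. Best gripped on the body across x (32 mm)
- module4: power module (three or four present, else None), fits either way round. From below: grey plug 26 (x) by 34 (y) by 12 high, black body 32 by 40 by 18 high, upright bare metal tab 8 thick (x) by 40 (y) by 26 high, all centred; 56 mm high, 90 g. Origin: centre of the plug's underside, z up. Best gripped on the body across x (32 mm)
- board: burn-in board: fixed aluminium block 100 (x) by 300 (y) by 30 high with four rectangular sockets in its top, in a row along y, 70 mm apart. Origin: centre of the underside, z up
- board_hole0 (a point): socket 1: centre of its mouth, on the block's top face (30 mm above the bench). The hole is 28 (x of the board) by 36 (y of the board), 14 deep; a plugged-in module's x lies along the board's x, its black body rests on the block's top and its origin is 12 mm below this point
- board_hole1 (a point): socket 2: centre of its mouth, on the block's top face (30 mm above the bench). The hole is 28 (x of the board) by 36 (y of the board), 14 deep; a plugged-in module's x lies along the board's x, its black body rests on the block's top and its origin is 12 mm below this point
- board_hole2 (a point): socket 3: centre of its mouth, on the block's top face (30 mm above the bench). The hole is 28 (x of the board) by 36 (y of the board), 14 deep; a plugged-in module's x lies along the board's x, its black body rests on the block's top and its origin is 12 mm below this point
- board_hole3 (a point): socket 4: centre of its mouth, on the block's top face (30 mm above the bench). The hole is 28 (x of the board) by 36 (y of the board), 14 deep; a plugged-in module's x lies along the board's x, its black body rests on the block's top and its origin is 12 mm below this point
- strip: fixed strip on which the clamps are kept: a base plate 70 (x) by 280 (y) by 12 high and on its centre line an upright steel blade 8 thick (x), 270 long (y), its top edge 62 mm above the bench. Origin: centre of the underside
- clamp1: sprung heat clamp, like an upright clothes peg, 18 mm wide (y), 70 high, 55 g, clipped on the strip's blade at the start. Origin on the pivot (axis y), z up; jaws and handles open along x. Finned jaws reach 30 mm below the pivot, tab room ends 4 mm below it. Flat steel handles reach 3 to 38 mm above it, tops 36 mm apart over the outsides at rest. Frame: that of the -x half
- clamp1_jaw (a joint): jaw angle of that clamp: about 0 closed on a tab or blade (8 mm, jaws parallel), -0.2 shut on nothing, 0.35 open (18 mm at the tips). To open, squeeze the handles along x, 20 to 40 N, until they stop, parallel, 24 mm over the outsides. Well down on a tab: pivot about 12 mm above its top edge (3 to 21 is accepted)
- clamp2: sprung heat clamp, like an upright clothes peg, 18 mm wide (y), 70 high, 55 g, clipped on the strip's blade at the start. Origin on the pivot (axis y), z up; jaws and handles open along x. Finned jaws reach 30 mm below the pivot, tab room ends 4 mm below it. Flat steel handles reach 3 to 38 mm above it, tops 36 mm apart over the outsides at rest. Frame: that of the -x half
- clamp2_jaw (a joint): jaw angle of that clamp: about 0 closed on a tab or blade (8 mm, jaws parallel), -0.2 shut on nothing, 0.35 open (18 mm at the tips). To open, squeeze the handles along x, 20 to 40 N, until they stop, parallel, 24 mm over the outsides. Well down on a tab: pivot about 12 mm above its top edge (3 to 21 is accepted)
- clamp3: sprung heat clamp, like an upright clothes peg, 18 mm wide (y), 70 high, 55 g, clipped on the strip's blade at the start. Origin on the pivot (axis y), z up; jaws and handles open along x. Finned jaws reach 30 mm below the pivot, tab room ends 4 mm below it. Flat steel handles reach 3 to 38 mm above it, tops 36 mm apart over the outsides at rest. Frame: that of the -x half
- clamp3_jaw (a joint): jaw angle of that clamp: about 0 closed on a tab or blade (8 mm, jaws parallel), -0.2 shut on nothing, 0.35 open (18 mm at the tips). To open, squeeze the handles along x, 20 to 40 N, until they stop, parallel, 24 mm over the outsides. Well down on a tab: pivot about 12 mm above its top edge (3 to 21 is accepted)
- clamp4: sprung heat clamp, like an upright clothes peg, 18 mm wide (y), 70 high, 55 g, clipped on the strip's blade at the start. Origin on the pivot (axis y), z up; jaws and handles open along x. Finned jaws reach 30 mm below the pivot, tab room ends 4 mm below it. Flat steel handles reach 3 to 38 mm above it, tops 36 mm apart over the outsides at rest. Frame: that of the -x half
- clamp4_jaw (a joint): jaw angle of that clamp: about 0 closed on a tab or blade (8 mm, jaws parallel), -0.2 shut on nothing, 0.35 open (18 mm at the tips). To open, squeeze the handles along x, 20 to 40 N, until they stop, parallel, 24 mm over the outsides. Well down on a tab: pivot about 12 mm above its top edge (3 to 21 is accepted)
- plunger_top (a point): start box: fixed grey box 90 by 90 by 50 high with a mushroom plunger in the middle of its top. This point: centre of the top face of the plunger's black cap (34 mm across), 77 mm above the bench when up
- plunger (a joint): travel of the plunger: 0 up, 0.014 m fully down; sprung, 4 N at the start to 10 N at the bottom, comes back by itself
- driver: bystander to leave alone: screwdriver lying on the bench, 160 mm long, origin under its middle
- heatsink: bystander to leave alone: finned aluminium heat sink 50 by 40 by 26 high, origin under its middle
- capacitor: bystander to leave alone: standing blue can 32 across, 50 high, origin under its middle
- tape: bystander to leave alone: flat clear ring 90 across, 20 high, origin under its middle
There are look-alikes about, which are no part of the job. Leave any pink, purple or turquoise look-alike of the clamp2 alone.

How it is judged (in metres and radians):
On the way, in this order (a step that is already met when the one before it is completed fails the run):
1. every module present is plugged fully home and carries a heat clamp closed on its tab (((horizontal distance between module1 and board_hole0 below 0.003 m and z of module1 in the frame of board_hole0 between -0.016 and -0.0105 m and angle between the z axis of module1 and the z axis of board, either way round below 0.06 rad) or (horizontal distance between module1 and board_hole1 below 0.003 m and z of module1 in the frame of board_hole1 between -0.016 and -0.0105 m and angle between the z axis of module1 and the z axis of board, either way round below 0.06 rad) or (horizontal distance between module1 and board_hole2 below 0.003 m and z of module1 in the frame of board_hole2 between -0.016 and -0.0105 m and angle between the z axis of module1 and the z axis of board, either way round below 0.06 rad) or (horizontal distance between module1 and board_hole3 below 0.003 m and z of module1 in the frame of board_hole3 between -0.016 and -0.0105 m and angle between the z axis of module1 and the z axis of board, either way round below 0.06 rad)) and ((x of clamp1 in the frame of module1 between -0.005 and 0.005 m and y of clamp1 in the frame of module1 between -0.02 and 0.02 m and z of clamp1 in the frame of module1 between 0.059 and 0.077 m and angle between the x axis of clamp1 and the x axis of module1, either way round below 0.3 rad and value of joint clamp1_jaw between -0.1 and 0.1 rad and contact force between clamp1 and module1 above 1 N) or (x of clamp2 in the frame of module1 between -0.005 and 0.005 m and y of clamp2 in the frame of module1 between -0.02 and 0.02 m and z of clamp2 in the frame of module1 between 0.059 and 0.077 m and angle between the x axis of clamp2 and the x axis of module1, either way round below 0.3 rad and value of joint clamp2_jaw between -0.1 and 0.1 rad and contact force between clamp2 and module1 above 1 N) or (x of clamp3 in the frame of module1 between -0.005 and 0.005 m and y of clamp3 in the frame of module1 between -0.02 and 0.02 m and z of clamp3 in the frame of module1 between 0.059 and 0.077 m and angle between the x axis of clamp3 and the x axis of module1, either way round below 0.3 rad and value of joint clamp3_jaw between -0.1 and 0.1 rad and contact force between clamp3 and module1 above 1 N) or (x of clamp4 in the frame of module1 between -0.005 and 0.005 m and y of clamp4 in the frame of module1 between -0.02 and 0.02 m and z of clamp4 in the frame of module1 between 0.059 and 0.077 m and angle between the x axis of clamp4 and the x axis of module1, either way round below 0.3 rad and value of joint clamp4_jaw between -0.1 and 0.1 rad and contact force between clamp4 and module1 above 1 N)) and ((horizontal distance between module2 and board_hole0 below 0.003 m and z of module2 in the frame of board_hole0 between -0.016 and -0.0105 m and angle between the z axis of module2 and the z axis of board, either way round below 0.06 rad) or (horizontal distance between module2 and board_hole1 below 0.003 m and z of module2 in the frame of board_hole1 between -0.016 and -0.0105 m and angle between the z axis of module2 and the z axis of board, either way round below 0.06 rad) or (horizontal distance between module2 and board_hole2 below 0.003 m and z of module2 in the frame of board_hole2 between -0.016 and -0.0105 m and angle between the z axis of module2 and the z axis of board, either way round below 0.06 rad) or (horizontal distance between module2 and board_hole3 below 0.003 m and z of module2 in the frame of board_hole3 between -0.016 and -0.0105 m and angle between the z axis of module2 and the z axis of board, either way round below 0.06 rad)) and ((x of clamp1 in the frame of module2 between -0.005 and 0.005 m and y of clamp1 in the frame of module2 between -0.02 and 0.02 m and z of clamp1 in the frame of module2 between 0.059 and 0.077 m and angle between the x axis of clamp1 and the x axis of module2, either way round below 0.3 rad and value of joint clamp1_jaw between -0.1 and 0.1 rad and contact force between clamp1 and module2 above 1 N) or (x of clamp2 in the frame of module2 between -0.005 and 0.005 m and y of clamp2 in the frame of module2 between -0.02 and 0.02 m and z of clamp2 in the frame of module2 between 0.059 and 0.077 m and angle between the x axis of clamp2 and the x axis of module2, either way round below 0.3 rad and value of joint clamp2_jaw between -0.1 and 0.1 rad and contact force between clamp2 and module2 above 1 N) or (x of clamp3 in the frame of module2 between -0.005 and 0.005 m and y of clamp3 in the frame of module2 between -0.02 and 0.02 m and z of clamp3 in the frame of module2 between 0.059 and 0.077 m and angle between the x axis of clamp3 and the x axis of module2, either way round below 0.3 rad and value of joint clamp3_jaw between -0.1 and 0.1 rad and contact force between clamp3 and module2 above 1 N) or (x of clamp4 in the frame of module2 between -0.005 and 0.005 m and y of clamp4 in the frame of module2 between -0.02 and 0.02 m and z of clamp4 in the frame of module2 between 0.059 and 0.077 m and angle between the x axis of clamp4 and the x axis of module2, either way round below 0.3 rad and value of joint clamp4_jaw between -0.1 and 0.1 rad and contact force between clamp4 and module2 above 1 N)) and ((horizontal distance between module3 and board_hole0 below 0.003 m and z of module3 in the frame of board_hole0 between -0.016 and -0.0105 m and angle between the z axis of module3 and the z axis of board, either way round below 0.06 rad) or (horizontal distance between module3 and board_hole1 below 0.003 m and z of module3 in the frame of board_hole1 between -0.016 and -0.0105 m and angle between the z axis of module3 and the z axis of board, either way round below 0.06 rad) or (horizontal distance between module3 and board_hole2 below 0.003 m and z of module3 in the frame of board_hole2 between -0.016 and -0.0105 m and angle between the z axis of module3 and the z axis of board, either way round below 0.06 rad) or (horizontal distance between module3 and board_hole3 below 0.003 m and z of module3 in the frame of board_hole3 between -0.016 and -0.0105 m and angle between the z axis of module3 and the z axis of board, either way round below 0.06 rad)) and ((x of clamp1 in the frame of module3 between -0.005 and 0.005 m and y of clamp1 in the frame of module3 between -0.02 and 0.02 m and z of clamp1 in the frame of module3 between 0.059 and 0.077 m and angle between the x axis of clamp1 and the x axis of module3, either way round below 0.3 rad and value of joint clamp1_jaw between -0.1 and 0.1 rad and contact force between clamp1 and module3 above 1 N) or (x of clamp2 in the frame of module3 between -0.005 and 0.005 m and y of clamp2 in the frame of module3 between -0.02 and 0.02 m and z of clamp2 in the frame of module3 between 0.059 and 0.077 m and angle between the x axis of clamp2 and the x axis of module3, either way round below 0.3 rad and value of joint clamp2_jaw between -0.1 and 0.1 rad and contact force between clamp2 and module3 above 1 N) or (x of clamp3 in the frame of module3 between -0.005 and 0.005 m and y of clamp3 in the frame of module3 between -0.02 and 0.02 m and z of clamp3 in the frame of module3 between 0.059 and 0.077 m and angle between the x axis of clamp3 and the x axis of module3, either way round below 0.3 rad and value of joint clamp3_jaw between -0.1 and 0.1 rad and contact force between clamp3 and module3 above 1 N) or (x of clamp4 in the frame of module3 between -0.005 and 0.005 m and y of clamp4 in the frame of module3 between -0.02 and 0.02 m and z of clamp4 in the frame of module3 between 0.059 and 0.077 m and angle between the x axis of clamp4 and the x axis of module3, either way round below 0.3 rad and value of joint clamp4_jaw between -0.1 and 0.1 rad and contact force between clamp4 and module3 above 1 N)) and ((horizontal distance between module4 and board_hole0 below 0.003 m and z of module4 in the frame of board_hole0 between -0.016 and -0.0105 m and angle between the z axis of module4 and the z axis of board, either way round below 0.06 rad) or (horizontal distance between module4 and board_hole1 below 0.003 m and z of module4 in the frame of board_hole1 between -0.016 and -0.0105 m and angle between the z axis of module4 and the z axis of board, either way round below 0.06 rad) or (horizontal distance between module4 and board_hole2 below 0.003 m and z of module4 in the frame of board_hole2 between -0.016 and -0.0105 m and angle between the z axis of module4 and the z axis of board, either way round below 0.06 rad) or (horizontal distance between module4 and board_hole3 below 0.003 m and z of module4 in the frame of board_hole3 between -0.016 and -0.0105 m and angle between the z axis of module4 and the z axis of board, either way round below 0.06 rad)) and ((x of clamp1 in the frame of module4 between -0.005 and 0.005 m and y of clamp1 in the frame of module4 between -0.02 and 0.02 m and z of clamp1 in the frame of module4 between 0.059 and 0.077 m and angle between the x axis of clamp1 and the x axis of module4, either way round below 0.3 rad and value of joint clamp1_jaw between -0.1 and 0.1 rad and contact force between clamp1 and module4 above 1 N) or (x of clamp2 in the frame of module4 between -0.005 and 0.005 m and y of clamp2 in the frame of module4 between -0.02 and 0.02 m and z of clamp2 in the frame of module4 between 0.059 and 0.077 m and angle between the x axis of clamp2 and the x axis of module4, either way round below 0.3 rad and value of joint clamp2_jaw between -0.1 and 0.1 rad and contact force between clamp2 and module4 above 1 N) or (x of clamp3 in the frame of module4 between -0.005 and 0.005 m and y of clamp3 in the frame of module4 between -0.02 and 0.02 m and z of clamp3 in the frame of module4 between 0.059 and 0.077 m and angle between the x axis of clamp3 and the x axis of module4, either way round below 0.3 rad and value of joint clamp3_jaw between -0.1 and 0.1 rad and contact force between clamp3 and module4 above 1 N) or (x of clamp4 in the frame of module4 between -0.005 and 0.005 m and y of clamp4 in the frame of module4 between -0.02 and 0.02 m and z of clamp4 in the frame of module4 between 0.059 and 0.077 m and angle between the x axis of clamp4 and the x axis of module4, either way round below 0.3 rad and value of joint clamp4_jaw between -0.1 and 0.1 rad and contact force between clamp4 and module4 above 1 N))), for 0.2 s.
2. after that, the start plunger is pushed fully down (value of joint plunger above 0.0125 m), for 0.1 s.
At the end, for the whole second after the job is handed in: Each module present is in a socket, 3 mm from centre at most, upright, within 1.5 mm of fully home; a clamp is closed across its tab, pivot 3 to 21 mm above the tab's top edge, within 20 mm of its middle; the plunger was pushed and is up again (3 mm); all at rest (all of step 1 and value of joint plunger below 0.003 m and linear speed of each of module1, module2, module3, module4, clamp1, clamp2, clamp3, clamp4 below 0.03 m/s); the robot touches nothing.
It fails at once if a bystander is moved more than 40 mm (distance of any of driver, heatsink, capacitor, tape from where it was at the start of the episode above 0.04 m).
Of module1, module2, module3, module4 only 3 to 4 are there at a start; the rules pass over those that are not, and their reading is None.
At some moment in a run one of module1, module2, module3, module4 may be knocked a few centimetres aside while the robot is not near it.
It also fails if it takes over 210 s, if anything falls off the work surface, if the arm or the gripper's body presses on something with over 40 N, if the wrist force passes 120 N, or if a joint passes its speed limit or range.

## Working session

There is one attempt and no reset: what is moved stays moved. The work goes in short steps, Python scripts to look and compute and a tool call to move; the robot and the scene stay as the last step left them, time stands still between calls to the robot, and variables do not carry over. Pictures are saved under pics/ and viewed, and the job is handed in when it is done.

Besides the shell and the picture viewer there is one more tool, called after ">>>" as name(argument=value, ...) on one line, values as JSON. arm_command: Moves the arm, as the interface text tells. Its arguments: {"type":"object","properties":{"targets":{"type":"array"}},"required":["targets"]}

```bash
ls; mkdir -p pics; python3 - <<'E'
from cell import env, read_camera, get_calibration
import cv2
s=env.state(); print(s)
for n in ("scene","top","wrist"):
    p,d=read_camera(n); cv2.imwrite(f"pics/a_{n}.png",p); 
    import numpy as np; np.save(f"pics/a_{n}_d.npy",d)
    c=get_calibration(n); print(n,c)
E
```

```text
pics
{'t': 0.0, 'joints': array([ 1.05937816e+00,  4.91547191e-01,  1.55944751e+00,  1.07687665e-05,
        1.09169621e+00, -1.05586990e-01]), 'qvel': array([-0.0003569 , -0.0004682 ,  0.00055877, -0.00093854,  0.00144579,
        0.00193368]), 'tau': array([-2.81828703e-03, -6.12650156e+01, -2.58182234e+01,  6.90881163e-02,
        4.82485152e-02, -1.04756327e-04]), 'eef_pos': array([246.5762623 , 574.01242598, 190.27011433]), 'tcp_rot': array([-3.14050152e+00, -1.25243709e-04,  2.73575644e+00]), 'ft_force': array([-0.41026039,  0.64536321, -0.08435601]), 'moment': array([-0.01160876, -0.00211916,  0.00798048]), 'opening': 1.000543931116143}
scene {'vfov': 44.494692426961066, 'cx': 251.75823287461003, 'cy': 191.42117104107356, 'world_from_camera': array([[ 7.49265283e-01,  3.93479352e-01, -5.32705862e-01,
         1.26836564e+03],
       [ 6.62039023e-01, -4.23769801e-01,  6.18161377e-01,
        -8.49173350e+02],
       [ 1.74890813e-02, -8.15838927e-01, -5.78014686e-01,
         8.27277874e+02],
       [ 0.00000000e+00,  0.00000000e+00,  0.00000000e+00,
         1.00000000e+00]])
[... 195 characters left out ...]
    [-9.99557898e-01, -2.29371965e-02, -1.89180487e-02,
        -3.23614394e+01],
       [ 2.15559577e-02, -1.20825843e-01, -9.92439649e-01,
         1.17122829e+03],
       [ 0.00000000e+00,  0.00000000e+00,  0.00000000e+00,
         1.00000000e+00]])}
wrist {'vfov': 69.84867700928098, 'cx': 257.8892002150587, 'cy': 190.1550485593902, 'world_from_camera': array([[ 3.95618964e-01,  8.79367643e-01,  2.64949396e-01,
         1.70908794e+02],
       [ 9.18413642e-01, -3.78352422e-01, -1.15610667e-01,
         6.06179905e+02],
       [-1.42003388e-03,  2.89070912e-01, -9.57306634e-01,
         3.84728784e+02],
       [ 0.00000000e+00,  0.00000000e+00,  0.00000000e+00,
         1.00000000e+00]])}
```

View pics/a_scene.png

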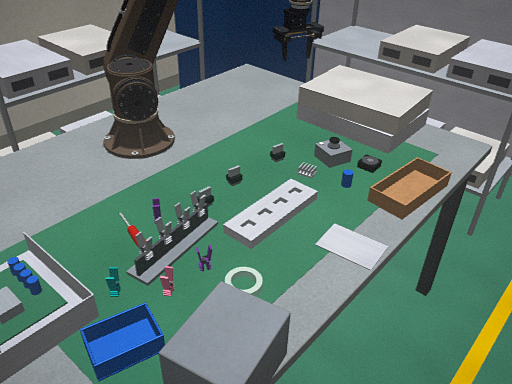

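View pics/a_top.png

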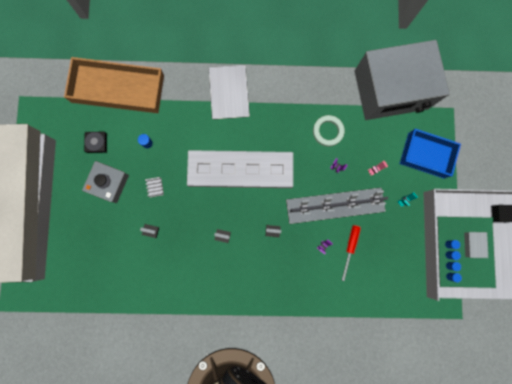

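View pics/a_wrist.png

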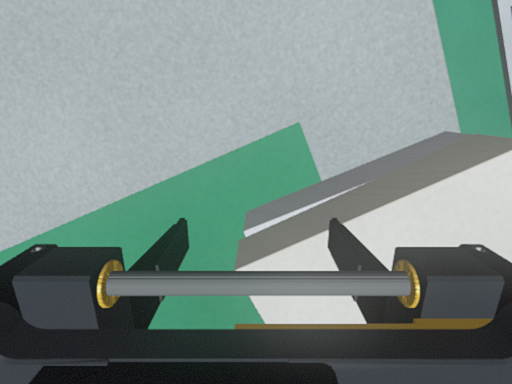

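```bash
cat > h.py <<'E'
import numpy as np, cv2
from cell import env, read_camera, get_calibration
from scipy.spatial.transform import Rotation as R
def cloud(d,c):
    h,w=d.shape; f=h/2/np.tan(np.radians(c["vfov"])/2)
    v,u=np.mgrid[0:h,0:w]
    P=np.stack([(u-c["cx"])*d/f,(v-c["cy"])*d/f,d],-1)
    T=np.array(c["world_from_camera"]); return P@T[:3,:3].T+T[:3,3]
def grab(n,name=None):
    c=get_calibration(n); p,d=read_camera(n); W=cloud(d,c); W[d<=0]=np.nan
    if name: cv2.imwrite(f"pics/{name}.png",p); np.save(f"pics/{name}.npy",W)
    return p,d,W,c
def pose():
    s=env.state(); return s["eef_pos"],R.from_euler('xyz',s["tcp_rot"])
def goto(tgt,yaw,cmd=None):
    "turn (rotvec tool) and shift(m, tool) from measured pose to target pointing down"
    p,r=pose(); rt=R.from_euler('xyz',[np.pi,0,yaw])
    rel=r.inv()*rt; return rel.as_rotvec().round(4), (r.inv().apply(np.array(tgt)-p)/1000).round(4)
E
python3 - <<'E'
from h import *
p,d,W,c=grab("top","t1")
z=W[...,2]
big=cv2.resize(p[110:260,70:450],None,fx=2.1,fy=2.1,interpolation=cv2.INTER_CUBIC); cv2.imwrite("pics/t1b.png",big)
m=((z>8)&(z<120)&(W[...,0]>200)).astype(np.uint8)
n,l,st,ce=cv2.connectedComponentsWithStats(m)
for i in range(1,n):
    if st[i,4]<25: continue
    q=W[l==i]; (cx,cy),(a,b),an=cv2.minAreaRect(q[:,:2].astype(np.float32))
    print(ce[i].round(),st[i,4],"ctr",round(cx),round(cy),"sz",round(a),round(b),round(an),"zmax",np.percentile(q[:,2],97).round(),"zmed",np.median(q[:,2]).round())
print(np.nanmedian(z[280:300,200:300]),np.nanmedian(z[150:160,160:180]))
E
```

```text
[384.  97.] 1461 ctr 823 -429 sz 252 125 63 zmax 118.0 zmed 72.0
[111.  84.] 1725 ctr 857 362 sz 263 123 84 zmax 53.0 zmed 37.0
[328. 131.] 449 ctr 742 -265 sz 89 89 2 zmax 24.0 zmed 20.0
[ 38. 203.] 3095 ctr 501 532 sz 30 406 89 zmax 117.0 zmed 69.0
[431. 154.] 1011 ctr 678 -558 sz 143 103 73 zmax 52.0 zmed 36.0
[ 95. 142.] 477 ctr 690 411 sz 60 61 3 zmax 30.0 zmed 25.0
[144. 141.] 148 ctr 692 266 sz 32 31 47 zmax 54.0 zmed 49.0
[239. 169.] 3703 ctr 620 -8 sz 101 298 0 zmax 34.0 zmed 30.0
[337. 167.] 113 ctr 633 -286 sz 37 18 60 zmax 69.0 zmed 38.0
[377. 168.] 116 ctr 629 -399 sz 18 38 31 zmax 69.0 zmed 45.0
[105. 182.] 1191 ctr 572 369 sz 92 90 70 zmax 79.0 zmed 51.0
[154. 187.] 217 ctr 563 236 sz 49 41 12 zmax 29.0 zmed 19.0
[335. 206.] 2303 ctr 523 -286 sz 70 280 8 zmax 111.0 zmed 14.0
[468. 244.] 9203 ctr 419 -673 sz 259 302 90 zmax 66.0 zmed 17.0
[407. 200.] 141 ctr 538 -485 sz 26 37 42 zmax 70.0 zmed 41.0
[149. 231.] 193 ctr 438 239 sz 41 32 78 zmax 60.0 zmed 32.0
[272. 231.] 170 ctr 445 -105 sz 40 32 86 zmax 59.0 zmed 32.0
[351. 244.] 312 ctr 389 -325 sz 26 158 76 zmax 29.0 zmed 22.0
[222. 236.] 169 ctr 428 37 sz 40 32 79 zmax 59.0 zmed 32.0
[324. 246.] 106 ctr 405 -247 sz 23 37 62 zmax 70.0 zmed 39.0
1.6440760814123223 1.4943306390337057
```

View pics/t1b.png

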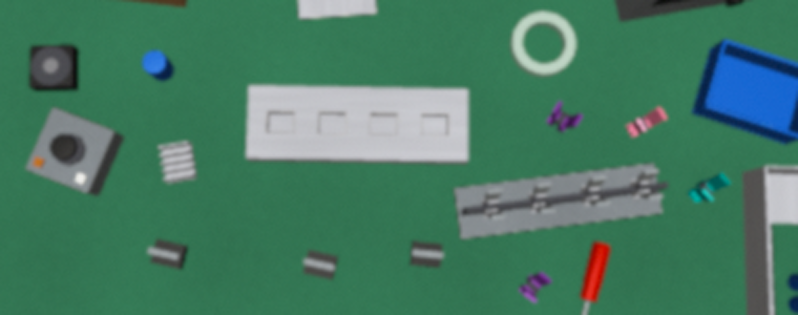

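```bash
python3 - <<'E'
from h import *
print(goto([440,275,150],1.4))
E
```

```text
(array([-7.0000e-04,  4.0000e-04,  1.3358e+00]), array([-0.2957, -0.1984,  0.0406]))
```

>>> arm_command(targets=[[[0, 0, 1.336], [-0.296, -0.198, 0], 0], [[0, 0, 1.336], [-0.296, -0.198, 0], 0], [[0, 0, 1.336], [-0.296, -0.198, 0], 0], [[0, 0, 1.336], [-0.296, -0.198, 0], 0], [[0, 0, 1.336], [-0.296, -0.198, 0.02], 0], [[0, 0, 1.336], [-0.296, -0.198, 0.04], 0], [[0, 0, 1.336], [-0.296, -0.198, 0.04], 0], [[0, 0, 1.336], [-0.296, -0.198, 0.04], 0]])

```text
t: 1.0
eef_pos: [441.9, 272.0, 149.5]
tcp_rot: [-3.14, 0.001, 1.526]
ft_force: [-0.1, 0.7, 0.2]
opening: 1.003
```

```bash
python3 - <<'E'
from h import *
print(goto([440,275,150],1.4))
E
```

```text
(array([-0.0013,  0.0013,  0.1263]), array([ 0.0029, -0.002 , -0.0005]))
```

>>> arm_command(targets=[[[0, 0, 0.126], [0.003, -0.002, 0], 0], [[0, 0, 0.126], [0.003, -0.002, 0], 0], [[0, 0, 0.126], [0.003, -0.002, 0], 0]])

```text
t: 1.3
eef_pos: [438.5, 278.7, 150.9]
tcp_rot: [3.142, -0.0, 1.414]
ft_force: [0.1, 0.8, 0.4]
opening: 0.998
```

```bash
python3 - <<'E'
from h import *
p,d,W,c=grab("wrist","w1"); print(pose()[0],env.state()["tcp_rot"])
z=W[...,2]; print(np.nanmedian(z))
cv2.imwrite("pics/w1z.png",np.nan_to_num(np.clip(z*3,0,255)).astype(np.uint8))
E
```

```text
[438.48287055 278.81276591 150.92294679] [ 3.14143394e+00 -1.38921737e-04  1.41399594e+00]
2.351823123244941
```

View pics/w1.png

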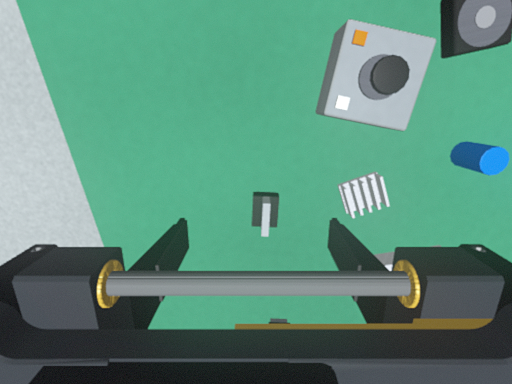

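View pics/w1z.png

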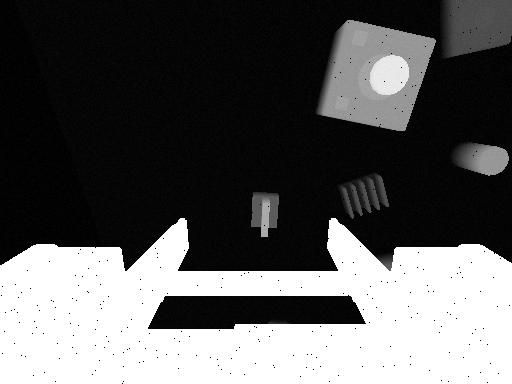

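```bash
cat >> h.py <<'E'
def top(W,x0,x1,y0,y1,z0,z1,band=2.0):
    "centroid/rect of the top face points in world box"
    m=(W[...,0]>x0)&(W[...,0]<x1)&(W[...,1]>y0)&(W[...,1]<y1)&(W[...,2]>z0)&(W[...,2]<z1)
    q=W[m]
    if len(q)<5: return None
    zt=np.median(q[:,2]); q=q[abs(q[:,2]-zt)<band]
    (a,b),(s,t),an=cv2.minAreaRect(q[:,:2].astype(np.float32))
    cc=q[:,:2]-q.mean(0)[:2]; e,v=np.linalg.eigh(cc.T@cc); ax=v[:,1]; ang=np.arctan2(ax[1],ax[0])%np.pi
    return dict(n=len(q),cen=q.mean(0).round(2),rect=(round(a,1),round(b,1),round(s,1),round(t,1),round(an,1)),yaw=round(ang,3))
E
python3 - <<'E'
from h import *
W=np.load("pics/w1.npy")
print(top(W,400,470,200,280,53,65))
print(top(W,400,470,200,280,27,37))
print("plunger",top(W,500,650,300,450,70,90))
print("box",top(W,500,650,300,450,48,56))
W=np.load("pics/t1.npy")
print(top(W,400,470,200,280,53,65))
print("plunger",top(W,500,650,300,450,70,90))
E
```

```text
{'n': 237, 'cen': array([439.48, 237.22,  56.57]), 'rect': (439.4, 236.8, 40.5, 8.0, 78.3), 'yaw': np.float64(1.359)}
{'n': 576, 'cen': array([439.21, 237.49,  30.59]), 'rect': (439.4, 236.7, 40.4, 31.9, 78.3), 'yaw': np.float64(1.366)}
plunger {'n': 1138, 'cen': array([573.01, 368.21,  77.36]), 'rect': (573.2, 367.9, 32.9, 32.4, 30.1), 'yaw': np.float64(2.925)}
box {'n': 6280, 'cen': array([573.15, 369.49,  50.39]), 'rect': (573.0, 367.8, 89.4, 89.7, 69.9), 'yaw': np.float64(1.23)}
{'n': 27, 'cen': array([438.53, 238.61,  56.94]), 'rect': (438.6, 238.7, 40.4, 7.8, 77.4), 'yaw': np.float64(1.322)}
plunger {'n': 81, 'cen': array([573.31, 370.05,  77.52]), 'rect': (573.6, 369.9, 30.4, 31.4, 49.3), 'yaw': np.float64(1.46)}
```

```bash
python3 - <<'E'
from h import *
print(goto([439.4,237.0,15],1.365))
E
```

```text
(array([ 0.0002, -0.0001,  0.049 ]), array([-0.0412,  0.0074,  0.1359]))
```

>>> arm_command(targets=[[[0, 0, 0.049], [-0.041, 0.007, 0], 0], [[0, 0, 0.049], [-0.041, 0.007, 0.04], 0], [[0, 0, 0.049], [-0.041, 0.007, 0.08], 0], [[0, 0, 0.049], [-0.041, 0.007, 0.11], 0], [[0, 0, 0.049], [-0.041, 0.007, 0.136], 0], [[0, 0, 0.049], [-0.041, 0.007, 0.136], 0], [[0, 0, 0.049], [-0.041, 0.007, 0.136], 0]])

```text
t: 2.05
eef_pos: [439.0, 237.3, 15.2]
tcp_rot: [-3.141, 0.0, 1.363]
ft_force: [1.2, -1.5, 0.6]
opening: 0.998
```

```bash
python3 - <<'E'
from h import *
p,d,W,c=grab("wrist","w2"); print(env.state()["eef_pos"],env.state()["tcp_rot"],goto([439.4,237.0,15],1.365))
print(top(W,400,470,200,280,53,65))
print(top(W,400,470,200,280,27,37))
E
```

```text
[439.35275829 237.41025898  15.84984993] [ 3.14068808e+00 -6.53708709e-04  1.36243967e+00] (array([ 0.0009, -0.0007, -0.0026]), array([-0.0004,  0.0001,  0.0008]))
{'n': 733, 'cen': array([440.15, 238.59,  56.52]), 'rect': (440.0, 237.9, 38.7, 7.7, 78.3), 'yaw': np.float64(1.365)}
{'n': 1710, 'cen': array([439.93, 238.16,  30.54]), 'rect': (439.8, 236.8, 40.5, 32.1, 78.0), 'yaw': np.float64(1.369)}
```

View pics/w2.png

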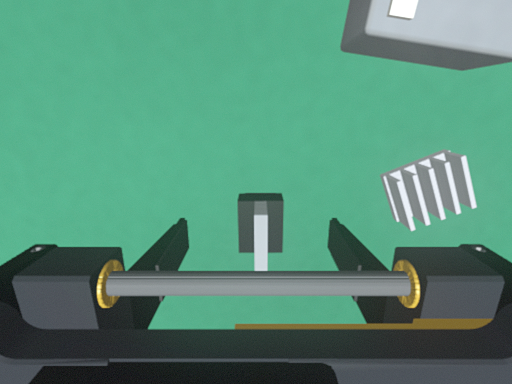

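>>> arm_command(targets=[[[0, 0, 0], [0, 0, 0], 255], [[0, 0, 0], [0, 0, 0], 255], [[0, 0, 0], [0, 0, 0], 255], [[0, 0, 0], [0, 0, 0], 255], [[0, 0, 0], [0, 0, 0], 255], [[0, 0, 0], [0, 0, 0], 255]])

```text
t: 2.7
eef_pos: [439.0, 237.0, 14.9]
tcp_rot: [3.142, -0.0, 1.361]
ft_force: [0.6, 0.7, -0.3]
opening: 0.553
```

```bash
python3 - <<'E'
from h import *
s=env.state();p,d,W,c=grab("wrist","w3"); print(s["opening"]*95,s["eef_pos"],s["tcp_rot"])
print(top(W,400,470,200,280,53,65))
print(top(W,400,470,200,280,27,37))
E
```

```text
52.537953123446236 [438.99098141 236.9885602   14.89954027] [ 3.14150342e+00 -1.34451416e-04  1.36080354e+00]
{'n': 851, 'cen': array([439.52, 238.89,  56.52]), 'rect': (439.7, 237.6, 60.8, 38.9, 4.4), 'yaw': np.float64(2.111)}
{'n': 1734, 'cen': array([439.94, 238.2 ,  30.53]), 'rect': (439.7, 236.7, 41.0, 31.9, 78.6), 'yaw': np.float64(1.378)}
```

View pics/w3.png

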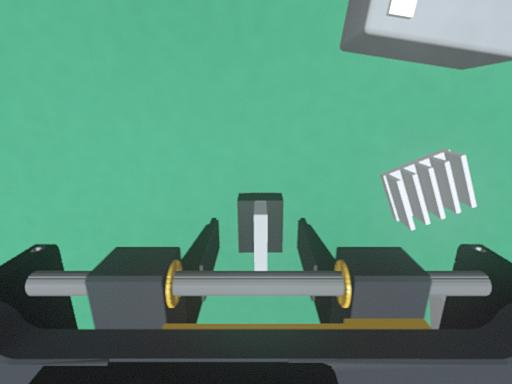

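>>> arm_command(targets=[[[0, 0, 0], [0, 0, 0], 255], [[0, 0, 0], [0, 0, 0], 255], [[0, 0, 0], [0, 0, 0], 255], [[0, 0, 0], [0, 0, 0], 255], [[0, 0, 0], [0, 0, 0], 255], [[0, 0, 0], [0, 0, 0], 255]])

```text
t: 3.35
eef_pos: [438.9, 237.0, 14.8]
tcp_rot: [-3.141, 0.0, 1.361]
ft_force: [0.8, -0.5, -0.1]
opening: 0.081
```

```bash
python3 - <<'E'
from h import *
s=env.state();p,d,W,c=grab("wrist","w3"); print(s["opening"]*95,s["eef_pos"],s["tcp_rot"])
print(top(W,430,450,200,280,53,65))
print(top(W,400,470,200,280,27,37))
E
```

```text
7.689930850594563 [438.89441265 236.9671252   14.7907149 ] [-3.14146739e+00  5.57082351e-06  1.36076807e+00]
{'n': 768, 'cen': array([438.91, 240.1 ,  56.85]), 'rect': (440.3, 238.4, 19.5, 38.3, 2.1), 'yaw': np.float64(1.362)}
{'n': 842, 'cen': array([440.59, 248.17,  30.81]), 'rect': (439.7, 243.8, 27.1, 32.1, 77.7), 'yaw': np.float64(2.928)}
```

View pics/w3.png

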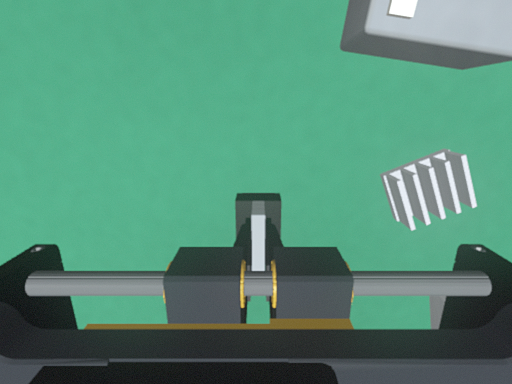

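```bash
python3 - <<'E'
from h import *
W=np.load("pics/w2.npy"); r=R.from_euler('xyz',[3.14068,-.00065,1.36244]); o=np.array([439.35,237.4,15.85])
for (u,v) in [(184,222),(184,230),(180,250),(175,225),(160,300),(330,222),(334,235),(345,290),(50,300),(250,282)]:
    print(u,v,W[v,u].round(1),r.inv().apply(W[v,u]-o).round(1))
c=get_calibration("wrist");T=np.array(c["world_from_camera"]);f=192/np.tan(np.radians(c["vfov"]/2))
s=env.state();r=R.from_euler('xyz',s["tcp_rot"])
for q in ([0,0,0],[0,0,-19],[0,0,-38],[10,0,0],[10,0,-38],[10,16,0]):
    P=np.linalg.inv(T)@np.append(r.apply(q)+s["eef_pos"],1); print(q,P[0]/P[2]*f+c["cx"],P[1]/P[2]*f+c["cy"])
W=np.load("pics/w3.npy")
for (u,v) in [(225,270),(200,300),(258,230),(258,262),(258,280),(258,300),(242,280),(242,240),(270,210)]:
    print(u,v,W[v,u].round(1),r.inv().apply(W[v,u]-s["eef_pos"]).round(1))
E
```

```text
184 222 [393.2 256.7  43.4] [  9.3 -49.1 -27.6]
184 230 [392.6 252.2  46. ] [  4.8 -48.8 -30.2]
180 250 [391.5 245.1  59.3] [ -2.3 -48.3 -43.5]
175 225 [389.8 258.5  50.7] [ 10.4 -52.8 -34.9]
160 300 [389.3 237.9  95.3] [ -9.9 -49.  -79.5]
330 222 [486.7 236.8  43.3] [  9.2  46.5 -27.4]
334 235 [485.8 233.3  55. ] [  5.6  46.3 -39.1]
345 290 [471.2 256.6 134.6] [  25.4   27.3 -118.7]
50 300 [384.6 276.8 141.7] [  27.3  -61.6 -125.9]
250 282 [442.  265.3 134. ] [  27.9   -3.1 -118.1]
[0, 0, 0] 258.42182090554445 218.61571980904063
[0, 0, -19] 258.4518967430128 229.23802003985605
[0, 0, -38] 258.4882845633885 242.08961072898177
[10, 0, 0] 258.4155686796589 206.28677991184392
[10, 0, -38] 258.4818299760713 227.52898779237844
[10, 16, 0] 279.69870038482657 206.27167064103037
225 270 [436.  272.6 136.3] [  34.2  -10.2 -121.5]
200 300 [427.6 267.2 141.1] [  27.2  -17.3 -126.3]
258 230 [440.6 246.4  55.5] [  9.6  -0.3 -40.8]
258 262 [436.  224.8  55.6] [-12.5  -0.3 -40.8]
258 280 [444.5 264.5 132.6] [  28.1   -0.2 -117.8]
258 300 [420.9 154.5   1.5] [-84.4  -0.4  13.3]
242 280 [440.3 268.1 136.3] [  30.7   -5.1 -121.6]
242 240 [432.1 249.3  70.6] [ 10.6  -9.2 -55.8]
270 210 [449.5 248.4  31.4] [ 13.4   8.  -16.6]
```

```bash
python3 - <<'E'
from h import *
W=np.load("pics/w2.npy"); r=R.from_euler('xyz',[3.14068,-.00065,1.36244]); o=np.array([439.35,237.4,15.85])
L=r.inv().apply((W-o).reshape(-1,3)).reshape(W.shape)
for sgn in (-1,1):
    m=(abs(L[...,1]*sgn-50)<12)&(L[...,2]<-8)&(L[...,2]>-100)&(abs(L[...,0])<14)
    v,u=np.nonzero(m); print(m.sum(),u.min(),u.max(),v.min(),v.max())
    q=L[m]; 
    for p in (90,97,100): print(np.percentile(q[:,2],p))
    k=np.argsort(-q[:,2])[:12]; print(q[k].round(1))
    print("inner y",np.histogram(q[:,1]*sgn,bins=12))
p=cv2.imread("pics/w2.png")[190:340,90:430]; cv2.imwrite("pics/w2c.png",cv2.resize(np.clip(p.astype(int)*3,0,255).astype(np.uint8),None,fx=2.3,fy=2.3))
E
```

```text
2290 127 188 218 328
-36.46295524782486
-28.066864792892236
-22.197537805536264
[[  9.9 -50.5 -22.2]
 [ 10.1 -53.  -22.6]
 [  9.3 -50.4 -22.7]
 [  8.  -49.1 -23. ]
 [ 10.3 -51.5 -23.3]
 [ -7.3 -48.7 -23.7]
 [  1.8 -48.7 -23.8]
 [ 10.6 -51.9 -24. ]
 [  9.3 -48.6 -24.3]
 [ -9.1 -48.6 -24.5]
 [  2.9 -48.4 -24.6]
 [  1.5 -48.4 -24.8]]
inner y (array([770, 421, 475,  91,  96,  96,  91,  80,  68,  50,  35,  17]), array([47.7854842 , 48.80518861, 49.82489303, 50.84459744, 51.86430186,
       52.88400627, 53.90371068, 54.9234151 , 55.94311951, 56.96282393,
       57.98252834, 59.00223276, 60.02193717]))
2253 327 388 218 323
-35.95571295438951
-27.680070237443115
-23.348158649689353
[[  9.7  48.1 -23.3]
 [ 10.4  48.  -23.4]
 [ 10.5  48.7 -23.6]
 [ -9.5  46.7 -23.7]
 [ -7.2  46.6 -23.7]
 [ -1.2  46.8 -23.7]
 [ 10.5  50.6 -23.7]
 [-11.   46.8 -23.8]
 [  7.   46.8 -24. ]
 [  1.2  46.6 -24. ]
 [  1.9  46.5 -24. ]
 [ -8.5  46.6 -24.1]]
inner y (array([800, 358, 481, 104, 101,  94,  87,  78,  64,  47,  31,   8]), array([46.04349077, 47.10329215, 48.16309353, 49.22289491, 50.28269629,
       51.34249767, 52.40229905, 53.46210043, 54.52190181, 55.58170319,
       56.64150457, 57.70130595, 58.76110733]))
```

View pics/w2c.png

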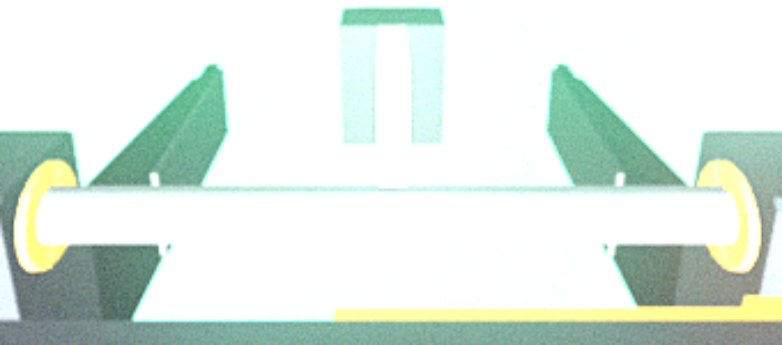

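```bash
python3 - <<'E'
from h import *
print(goto([620,-60,110],1.571))
E
```

```text
(array([-1.000e-04,  0.000e+00, -2.101e-01]), array([-0.2527,  0.239 , -0.0952]))
```

>>> arm_command(targets=[[[0, 0, 0], [0, 0, -0.05], 255], [[0, 0, 0], [0, 0, -0.095], 255], [[0, 0, -0.21], [-0.253, 0.239, -0.095], 255], [[0, 0, -0.21], [-0.253, 0.239, -0.095], 255], [[0, 0, -0.21], [-0.253, 0.239, -0.095], 255], [[0, 0, -0.21], [-0.253, 0.239, -0.095], 255], [[0, 0, -0.21], [-0.253, 0.239, -0.095], 255], [[0, 0, -0.21], [-0.253, 0.239, -0.095], 255]])

```text
t: 4.2
eef_pos: [592.7, -16.4, 109.8]
tcp_rot: [-3.141, -0.0, 1.571]
ft_force: [1.4, 1.2, -0.3]
opening: 0.081
```

>>> arm_command(targets=[[[0, 0, 0], [0, 0, 0], 255], [[0, 0, 0], [0, 0, 0], 255], [[0, 0, 0], [0, 0, 0], 255]])

```text
t: 4.5
eef_pos: [591.4, -13.7, 109.6]
tcp_rot: [-3.141, -0.0, 1.571]
ft_force: [0.0, 0.3, -1.3]
opening: 0.082
```

```bash
python3 - <<'E'
from h import *
p,d,W,c=grab("wrist","w4"); s=env.state(); print(s["eef_pos"],s["tcp_rot"],s["opening"]*95)
E
```

```text
[591.40358937 -13.34296097 109.78794619] [-3.14099212e+00 -2.64163490e-04  1.57188632e+00] 7.80088546476059
```

View pics/w4.png

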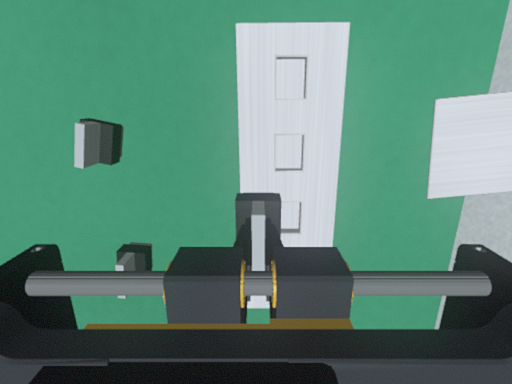

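```bash
cat >> h.py <<'E'
def plane_xy(c,zt,shape=(384,512)):
    T=np.array(c["world_from_camera"]); h,w=shape; f=h/2/np.tan(np.radians(c["vfov"])/2)
    v,u=np.mgrid[0:h,0:w]; D=np.stack([(u-c["cx"])/f,(v-c["cy"])/f,np.ones((h,w))],-1)@T[:3,:3].T
    k=(zt-T[2,3])/D[...,2]; return T[:2,3]+D[...,:2]*k[...,None]
def holes(W,c,box=(540,700,-170,160)):
    z=W[...,2]; b=(W[...,0]>box[0])&(W[...,0]<box[1])&(W[...,1]>box[2])&(W[...,1]<box[3])&(abs(z-30)<4)
    zt=np.median(z[b]); q=W[b&(abs(z-zt)<1.5)]; 
    XY=plane_xy(c,zt); out=[]
    m=(np.nan_to_num(z,nan=99)<zt-1.5)&(XY[...,0]>box[0]+25)&(XY[...,0]<box[1]-25)
    m=cv2.morphologyEx(m.astype(np.uint8),cv2.MORPH_OPEN,np.ones((3,3)))
    n,l,st,ce=cv2.connectedComponentsWithStats(m)
    for i in range(1,n):
        a=XY[l==i]; 
        if len(a)<80: continue
        (x,y),(s,t),an=cv2.minAreaRect(a.astype(np.float32))
        if max(s,t)>60: continue
        out.append((len(a),a.mean(0).round(1),(round(x,1),round(y,1),round(s,1),round(t,1),round(an,1))))
    return zt,out,q
E
python3 - <<'E'
from h import *
W=np.load("pics/w4.npy"); c=get_calibration("wrist")
zt,o,q=holes(W,c); print(zt)
for h in o: print(h)
print(cv2.minAreaRect(q[:,:2].astype(np.float32)), q[:,0].min(),q[:,0].max(),q[:,1].max())
# edges per y band
for y in range(-20,140,20):
    a=q[abs(q[:,1]-y)<6]; print(y,np.percentile(a[:,0],[0.5,99.5]).round(1), end=' ')
print()
W=np.load("pics/t1.npy"); print(top(W,550,690,-180,160,27,37)); 
zt,o,q=holes(W,get_calibration("top")); print(zt); 
for h in o: print(h)
W=np.load("pics/w4.npy"); s=env.state(); r=R.from_euler('xyz',s["tcp_rot"]); L=r.inv().apply((W-s["eef_pos"]).reshape(-1,3)).reshape(W.shape)
for zr in ((-44,-39),(-18,-13)):
    m=(abs(L[...,0])<30)&(abs(L[...,1])<18)&(L[...,2]>zr[0])&(L[...,2]<zr[1]); a=L[m]; print(zr,a.mean(0),a.min(0),a.max(0), cv2.minAreaRect(a[:,:2].astype(np.float32)))
E
```

```text
30.49590142089724
(1249, array([620.9,  94.2]), (621.2, 93.7, 27.4, 36.2, 1.1))
(1003, array([621.2,  24.8]), (620.9, 23.9, 28.4, 36.1, 0.3))
(586, array([625.5, -44.7]), (625.7, -45.5, 20.3, 35.7, 1.4))
(354, array([ 590.1, -172.8]), (589.7, -172.7, 26.8, 21.9, 0.1))
((621.7337036132812, -11.7984619140625), (100.33509826660156, 301.43426513671875), 0.36017802357673645) 570.8186329259667 672.0936386331261 138.75489968888166
-20 [573.1 671.3] 0 [572.4 671. ] 20 [571.7 670.8] 40 [572.1 670.9] 60 [571.6 670.8] 80 [571.2 670.4] 100 [571.5 670.3] 120 [571.1 670.2] 
{'n': 2049, 'cen': array([620.1 ,  -8.09,  30.41]), 'rect': (620.5, -7.4, 100.8, 297.8, 0.4), 'yaw': np.float64(1.584)}
30.222813410088293
(130, array([618.4,  95.3]), (617.2, 95.3, 28.9, 34.4, 1.4))
(125, array([620. ,  26.4]), (620.3, 27.0, 26.0, 34.2, 1.4))
(115, array([620.6, -44.1]), (620.6, -44.4, 23.2, 34.3, 1.4))
(127, array([ 620.5, -113.4]), (620.8, -113.1, 26.1, 34.6, 1.4))
(-44, -39) [  3.2333535   -0.75562484 -41.77819886] [-18.39539952 -11.4629521  -43.96599527] [ 20.02825449  10.37093932 -39.0081881 ] ((1.7549066543579102, -2.940114974975586), (37.99188232421875, 21.137725830078125), 15.425804138183594)
(-18, -13) [ 11.22514157  -0.89865696 -15.81661183] [ -7.22893714 -16.87201672 -17.96336377] [ 20.29414167  15.12259032 -13.09430794] ((6.532733917236328, -0.8753871917724609), (31.99468994140625, 27.521339416503906), 89.99626922607422)
```

```bash
python3 - <<'E'
from h import *
print(goto([622.2,24.0,52],1.579))
E
```

```text
(array([-0.0006, -0.0003, -0.0071]), array([0.0373, 0.0309, 0.0578]))
```

>>> arm_command(targets=[[[0, 0, -0.007], [0.037, 0.031, 0], 255], [[0, 0, -0.007], [0.037, 0.031, 0.03], 255], [[0, 0, -0.007], [0.037, 0.031, 0.058], 255], [[0, 0, -0.007], [0.037, 0.031, 0.058], 255], [[0, 0, -0.007], [0.037, 0.031, 0.058], 255], [[0, 0, -0.007], [0.037, 0.031, 0.058], 255]])

```text
t: 5.15
eef_pos: [623.7, 22.9, 53.5]
tcp_rot: [3.139, 0.0, 1.578]
ft_force: [-0.6, 0.2, -0.5]
opening: 0.083
```

```bash
cat >> h.py <<'E'
def intool(W,s=None):
    s=s or env.state(); r=R.from_euler('xyz',s["tcp_rot"]); return r.inv().apply((W-s["eef_pos"]).reshape(-1,3)).reshape(W.shape)
E
python3 - <<'E'
from h import *
p,d,W,c=grab("wrist","w5"); s=env.state(); print(s["eef_pos"],s["tcp_rot"],s["opening"]*95,s["ft_force"])
zt,o,q=holes(W,c); print(zt)
for h in o: print(h)
for y in range(0,140,20):
    a=q[abs(q[:,1]-y)<6]; 
    if len(a): print(y,np.percentile(a[:,0],[0.5,99.5]).round(1), end=' ')
print(q[:,1].max())
L=intool(W,s)
for zr in ((-44,-39),(-18,-13)):
    m=(abs(L[...,0])<30)&(abs(L[...,1])<18)&(L[...,2]>zr[0])&(L[...,2]<zr[1]); a=L[m]; print(zr,a.mean(0),a.min(0),a.max(0), cv2.minAreaRect(a[:,:2].astype(np.float32)))
E
```

```text
[623.68528539  22.77519076  53.50217507] [3.13928668e+00 7.44876418e-05 1.57803623e+00] 7.976700074200592 [ 0.66534777 -0.38816672 -0.04102378]
30.51843305184235
(1739, array([621.1,  94.4]), (620.9, 94.1, 28.1, 36.5, 0.4))
(197, array([621.9,  39.4]), (621.5, 39.7, 26.4, 5.2, 0.4))
0 [571.9 671.2] 20 [571.8 671.2] 40 [571.8 670.9] 60 [571.7 670.7] 80 [571.5 670.8] 100 [571.3 670.6] 120 [571.3 670.3] 138.7285402223972
(-44, -39) [  3.8625726   -0.77086582 -41.87541835] [-17.96557392 -11.92258393 -43.9968305 ] [ 20.92456224  10.4266229  -39.12856617] ((1.9694690704345703, 1.565751075744629), (21.526573181152344, 39.106201171875), 75.00576782226562)
(-18, -13) [ 11.61878056  -0.81261641 -15.89591756] [ -6.78599216 -17.00483485 -17.94966174] [ 20.64326361  15.19873664 -13.37952361] ((7.037112236022949, -1.003173828125), (32.22072982788086, 27.346994400024414), 89.44073486328125)
```

View pics/w5.png

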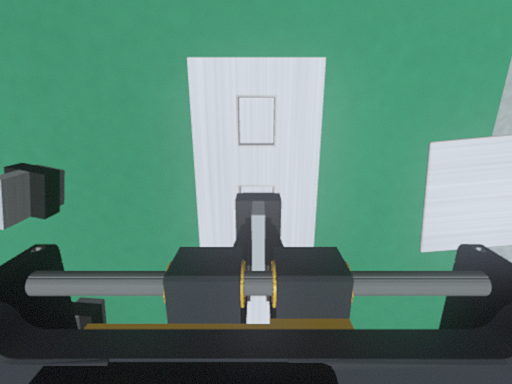

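```bash
python3 - <<'E'
from h import *
for i in range(4):
    s=env.state(); print(s["t"],s["eef_pos"].round(2),s["tcp_rot"].round(4)); read_camera("wrist")
print(goto([622.5,23.7,40],1.579))
E
```

```text
5.2 [623.69  22.78  53.5 ] [3.1393e+00 1.0000e-04 1.5780e+00]
5.25 [623.64  22.66  53.37] [3.1394e+00 1.0000e-04 1.5779e+00]
5.3 [623.56  22.56  53.17] [3.1396e+00 1.0000e-04 1.5777e+00]
5.35 [623.45  22.55  52.94] [3.14   0.     1.5777]
(array([ 0.0013,  0.    , -0.0013]), array([ 0.0012, -0.0009,  0.0127]))
```

>>> arm_command(targets=[[[0, 0, 0], [0.001, -0.001, 0.004], 255], [[0, 0, 0], [0.001, -0.001, 0.004], 255], [[0, 0, 0], [0.001, -0.001, 0.004], 255], [[0, 0, 0], [0.001, -0.001, 0.004], 255], [[0, 0, 0], [0.001, -0.001, 0.004], 255], [[0, 0, 0], [0.001, -0.001, 0.004], 255], [[0, 0, 0], [0.001, -0.001, 0.004], 255]])

```text
t: 6.1
eef_pos: [622.1, 23.6, 47.9]
tcp_rot: [3.141, -0.0, 1.578]
ft_force: [0.4, -0.3, -1.3]
opening: 0.084
```

```bash
python3 - <<'E'
from h import *
s=env.state(); print(s["t"],s["eef_pos"].round(2),s["tcp_rot"].round(4)); 
print(goto([622.5,23.7,45],1.579))
E
```

```text
6.1 [622.12  23.6   47.86] [ 3.1414e+00 -1.0000e-04  1.5778e+00]
(array([ 0.0002, -0.0001, -0.0012]), array([0.0001, 0.0004, 0.0029]))
```

Near the hole; go down gently in steps and watch the force.

>>> arm_command(targets=[[[0, 0, 0], [0, 0.0003, 0.002], 255], [[0, 0, 0], [0, 0.0003, 0.003], 255], [[0, 0, 0], [0, 0.0003, 0.004], 255], [[0, 0, 0], [0, 0.0003, 0.005], 255], [[0, 0, 0], [0, 0.0003, 0.005], 255]])

```text
t: 6.6
eef_pos: [622.3, 23.6, 42.6]
tcp_rot: [-3.141, -0.0, 1.578]
ft_force: [-0.6, -0.3, -1.0]
opening: 0.082
```

```bash
python3 - <<'E'
from h import *
s=env.state(); print(s["t"],s["eef_pos"].round(2),s["tcp_rot"].round(4),s["ft_force"],s["moment"]); 
E
```

```text
6.6 [622.29  23.62  42.65] [-3.1414e+00 -1.0000e-04  1.5778e+00] [-0.55043765 -0.28240866 -0.98736233] [-0.12593544  0.06892401  0.02378174]
```

>>> arm_command(targets=[[[0, 0, 0], [0, 0, 0.003], 255], [[0, 0, 0], [0, 0, 0.006], 255], [[0, 0, 0], [0, 0, 0.008], 255], [[0, 0, 0], [0, 0, 0.009], 255], [[0, 0, 0], [0, 0, 0.01], 255], [[0, 0, 0], [0, 0, 0.0105], 255], [[0, 0, 0], [0, 0, 0.0105], 255]])

```text
t: 7.3
eef_pos: [622.4, 23.6, 32.5]
tcp_rot: [3.141, -0.0, 1.578]
ft_force: [-0.4, -0.3, 1.2]
opening: 0.081
```

```bash
python3 - <<'E'
from h import *
p,d,W,c=grab("wrist","w6");s=env.state(); print(s["t"],s["eef_pos"].round(2),s["tcp_rot"].round(4),s["ft_force"],s["moment"]); 
L=intool(W,s)
for zr in ((-44,-39),(-18,-13)):
    m=(abs(L[...,0])<30)&(abs(L[...,1])<18)&(L[...,2]>zr[0])&(L[...,2]<zr[1]); a=L[m]; print(zr,a.mean(0),a.min(0),a.max(0), cv2.minAreaRect(a[:,:2].astype(np.float32)))
m=(abs(L[...,0])<30)&(abs(L[...,1])<18)&(L[...,2]>-18)&(L[...,2]<-13);print(np.median(W[m][:,2]))
E
```

```text
7.35 [622.41  23.63  32.55] [ 3.1413e+00 -1.0000e-04  1.5778e+00] [-0.50774165 -0.37826966  1.23219487] [-0.0618481   0.22728598 -0.0109284 ]
(-44, -39) [  3.56746999  -0.78456373 -41.96181109] [-17.76883067 -11.94560342 -43.97634919] [ 20.6536661   10.37658711 -39.01326855] ((2.106778144836426, -3.1266164779663086), (38.5755729675293, 21.39470863342285), 15.497376441955566)
(-18, -13) [ 11.45266156  -0.90720898 -15.92741642] [ -6.51483876 -16.96000704 -17.99209707] [ 20.71670045  15.15601441 -13.40777772] ((7.116829872131348, -0.9220237731933594), (32.1237907409668, 27.205665588378906), 89.8917465209961)
48.502288007330975
```

View pics/w6.png

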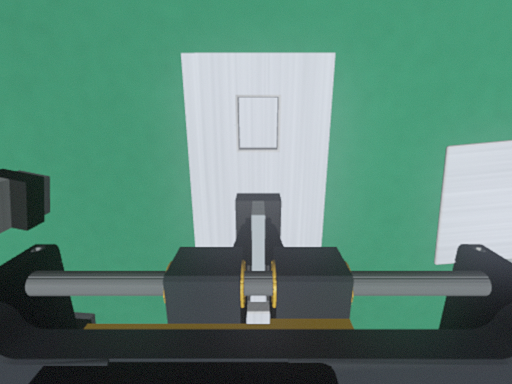

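>>> arm_command(targets=[[[0, 0, 0], [0, 0, 0], 120], [[0, 0, 0], [0, 0, 0], 120], [[0, 0, 0], [0, 0, 0], 120], [[0, 0, 0], [0, 0, 0], 120], [[0, 0, 0], [0, 0, 0], 120], [[0, 0, 0], [0, 0, -0.04], 120], [[0, 0, 0], [0, 0, -0.08], 120], [[0, 0, 0], [0, 0, -0.08], 120]])

```text
t: 8.15
eef_pos: [624.7, 23.5, 117.3]
tcp_rot: [3.134, 0.0, 1.578]
ft_force: [1.2, 0.2, 0.3]
opening: 0.53
```

```bash
python3 - <<'E'
from h import *
print(env.state()["opening"]*95,goto([430,36,65],1.379))
p,d,W,c=grab("top","t2"); 
print(top(W,400,470,0,70,53,65),top(W,400,470,-140,-70,53,65),top(W,600,650,0,60,70,80))
E
```

```text
50.37449461010442 (array([ 0.0079, -0.0003,  0.1988]), array([ 0.0139, -0.195 ,  0.0507]))
None {'n': 28, 'cen': array([ 445.21, -104.68,   56.62]), 'rect': (445.2, -105.3, 38.7, 7.6, 84.9), 'yaw': np.float64(1.486)} None
```

>>> arm_command(targets=[[[0, 0, 0.2], [0.014, -0.195, 0], 60], [[0, 0, 0.2], [0.014, -0.195, 0], 60], [[0, 0, 0.2], [0.014, -0.195, 0], 60], [[0, 0, 0.2], [0.014, -0.195, 0.01], 60], [[0, 0, 0.2], [0.014, -0.195, 0.05], 60], [[0, 0, 0.2], [0.014, -0.195, 0.05], 60], [[0, 0, 0.2], [0.014, -0.195, 0.05], 60], [[0, 0, 0.2], [0.014, -0.195, 0.05], 60]])

```text
t: 9.0
eef_pos: [428.3, 36.2, 62.9]
tcp_rot: [3.141, -0.0, 1.378]
ft_force: [0.6, 0.2, -0.1]
opening: 0.767
```

>>> arm_command(targets=[[[0, 0, 0], [0, 0, 0], 60], [[0, 0, 0], [0, 0, 0], 60], [[0, 0, 0], [0, 0, 0], 60], [[0, 0, 0], [0, 0, 0], 60]])

```text
t: 9.4
eef_pos: [427.4, 36.2, 62.6]
tcp_rot: [3.141, -0.0, 1.378]
ft_force: [0.9, 0.2, -0.2]
opening: 0.766
```

```bash
python3 - <<'E'
from h import *
p,d,W,c=grab("wrist","w7");s=env.state(); print(s["t"],s["eef_pos"].round(2),s["tcp_rot"].round(4),s["opening"]*95)
print(top(W,400,470,0,70,53,65)); print(top(W,400,470,0,70,27,37))
E
```

```text
9.45 [427.36  36.23  62.49] [ 3.1413e+00 -1.0000e-04  1.3778e+00] 72.55637349426378
{'n': 496, 'cen': array([429.85,  35.37,  56.58]), 'rect': (429.9, 34.6, 40.4, 7.8, 78.8), 'yaw': np.float64(1.369)}
{'n': 1137, 'cen': array([429.89,  35.28,  30.56]), 'rect': (429.6, 34.4, 40.6, 32.0, 78.4), 'yaw': np.float64(1.492)}
```

View pics/w7.png

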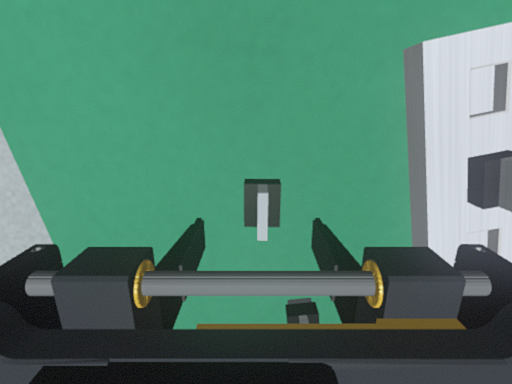

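```bash
python3 - <<'E'
from h import *
print(goto([430.7,34.1,12],1.372))
E
```

```text
(array([ 0.0003, -0.0001,  0.0058]), array([-0.0015,  0.0037,  0.0505]))
```

>>> arm_command(targets=[[[0, 0, 0.006], [-0.0015, 0.0037, 0], 60], [[0, 0, 0.006], [-0.0015, 0.0037, 0.025], 60], [[0, 0, 0.006], [-0.0015, 0.0037, 0.05], 60], [[0, 0, 0.006], [-0.0015, 0.0037, 0.05], 60], [[0, 0, 0.006], [-0.0015, 0.0037, 0.05], 60], [[0, 0, 0.006], [-0.0015, 0.0037, 0.05], 60]])

```text
t: 10.05
eef_pos: [431.1, 34.0, 13.2]
tcp_rot: [3.141, -0.0, 1.372]
ft_force: [-0.3, 0.1, -0.9]
opening: 0.764
```

>>> arm_command(targets=[[[0, 0, 0], [0, 0, 0], 255], [[0, 0, 0], [0, 0, 0], 255], [[0, 0, 0], [0, 0, 0], 255], [[0, 0, 0], [0, 0, 0], 255], [[0, 0, 0], [0, 0, 0], 255], [[0, 0, 0], [0, 0, 0], 255], [[0, 0, 0], [0, 0, 0], 255], [[0, 0, 0], [0, 0, 0], 255]])

```text
t: 10.85
eef_pos: [430.6, 34.1, 12.3]
tcp_rot: [-3.141, -0.0, 1.372]
ft_force: [-0.1, -0.4, -0.2]
opening: 0.151
```

>>> arm_command(targets=[[[0, 0, 0], [0, 0, 0], 255], [[0, 0, 0], [0, 0, 0], 255], [[0, 0, 0], [0, 0, 0], 255], [[0, 0, 0], [0, 0, 0], 255]])

```text
t: 11.25
eef_pos: [430.6, 34.1, 12.3]
tcp_rot: [-3.141, -0.0, 1.372]
ft_force: [0.6, 0.4, -1.2]
opening: 0.086
```

```bash
python3 - <<'E'
from h import *
p,d,W,c=grab("wrist","w8");s=env.state(); print(s["t"],s["eef_pos"].round(2),s["tcp_rot"].round(4),s["opening"]*95,s["ft_force"])
L=intool(W,s)
for zr in ((-47,-41),(-21,-15)):
    m=(abs(L[...,0])<30)&(abs(L[...,1])<18)&(L[...,2]>zr[0])&(L[...,2]<zr[1]); a=L[m]; print(zr,a.mean(0),a.min(0),a.max(0), cv2.minAreaRect(a[:,:2].astype(np.float32)))
print(goto([623.0,-46.3,60],1.579))
E
```

```text
11.3 [430.56  34.08  12.29] [-3.1415e+00 -1.0000e-04  1.3718e+00] 7.6553404055443535 [-0.14290776  0.14243145 -1.03069642]
(-47, -41) [  4.39572234  -0.6361387  -44.23061114] [-16.63395943 -12.22318102 -46.97935772] [ 20.68339749  10.98704625 -41.04454973] ((2.774977684020996, 1.689788818359375), (22.22662353515625, 36.59556198120117), 72.9271011352539)
(-21, -15) [ 11.9384422   -0.78047813 -18.18780307] [ -7.24285267 -16.75999008 -20.9822546 ] [ 20.78395819  15.32556844 -15.01147572] ((6.790717124938965, -0.7329235076904297), (28.018524169921875, 32.07981491088867), 0.08719006925821304)
(array([-1.000e-04, -1.000e-04, -2.072e-01]), array([-0.0408,  0.2045, -0.0477]))
```

View pics/w8.png

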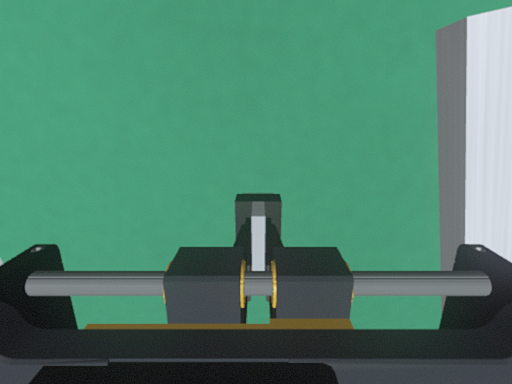

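>>> arm_command(targets=[[[0, 0, 0], [0, 0, -0.05], 255], [[0, 0, 0], [0, 0, -0.09], 255], [[0, 0, -0.207], [-0.041, 0.2045, -0.09], 255], [[0, 0, -0.207], [-0.041, 0.2045, -0.09], 255], [[0, 0, -0.207], [-0.041, 0.2045, -0.09], 255], [[0, 0, -0.207], [-0.041, 0.2045, -0.09], 255], [[0, 0, -0.207], [-0.041, 0.2045, -0.048], 255], [[0, 0, -0.207], [-0.041, 0.2045, -0.048], 255]])

```text
t: 12.1
eef_pos: [621.5, -47.0, 55.6]
tcp_rot: [-3.135, -0.001, 1.578]
ft_force: [-0.4, -0.0, -1.1]
opening: 0.085
```

>>> arm_command(targets=[[[0, 0, 0], [0, 0, 0], 255], [[0, 0, 0], [0, 0, 0], 255], [[0, 0, 0], [0, 0, 0], 255], [[0, 0, 0], [0, 0, 0], 255], [[0, 0, 0], [0, 0, 0], 255], [[0, 0, 0], [0, 0, 0], 255], [[0, 0, 0], [0, 0, 0], 255]])

```text
t: 12.8
eef_pos: [623.0, -46.5, 60.5]
tcp_rot: [3.141, -0.0, 1.579]
ft_force: [-0.1, -0.9, -0.7]
opening: 0.083
```

```bash
python3 - <<'E'
from h import *
p,d,W,c=grab("wrist","w9");s=env.state(); print(s["t"],s["eef_pos"].round(2),s["tcp_rot"].round(4),s["opening"]*95)
zt,o,q=holes(W,c); print(zt)
for h in o: print(h)
print(top(W,600,650,0,60,68,80)); print(top(W,600,650,-10,60,44,52))
print(goto([623.0,-46.4,48],1.579))
E
```

```text
12.85 [622.96 -46.54  60.42] [ 3.1415 -0.      1.5788] 7.637441222007125
30.526729812482415
(1935, array([621. ,  91.8]), (620.8, 91.2, 28.5, 31.9, 0.4))
(285, array([622.2, -31.7]), (622.0, -31.8, 28.1, 7.1, 0.4))
(94, array([673.5, -70.8]), (673.6, -71.3, 2.8, 28.4, 0.3))
(203, array([ 622.5, -166.5]), (622.8, -166.6, 22.9, 9.7, 0.4))
{'n': 763, 'cen': array([621.68,  24.1 ,  74.49]), 'rect': (621.8, 23.7, 7.3, 39.4, 0.1), 'yaw': np.float64(1.577)}
{'n': 1771, 'cen': array([621.51,  24.21,  48.54]), 'rect': (621.6, 23.5, 32.1, 39.4, 0.3), 'yaw': np.float64(1.564)}
(array([ 0.0001, -0.    , -0.0002]), array([0.0001, 0.    , 0.0124]))
```

View pics/w9.png

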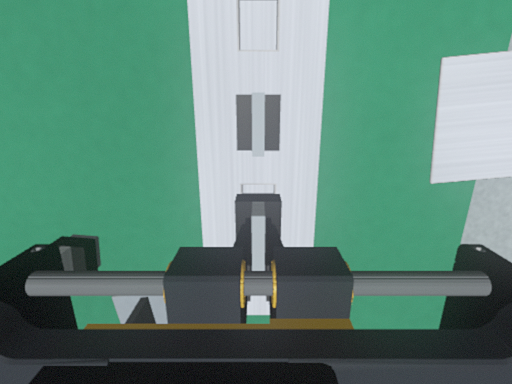

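>>> arm_command(targets=[[[0, 0, 0], [0, 0, 0.008], 255], [[0, 0, 0], [0, 0, 0.014], 255], [[0, 0, 0], [0, 0, 0.017], 255], [[0, 0, 0], [0, 0, 0.019], 255], [[0, 0, 0], [0, 0, 0.021], 255], [[0, 0, 0], [0, 0, 0.021], 255]])

```text
t: 13.45
eef_pos: [622.9, -46.5, 39.1]
tcp_rot: [-3.141, -0.0, 1.579]
ft_force: [-0.8, -0.3, -0.4]
opening: 0.078
```

```bash
python3 - <<'E'
from h import *
s=env.state(); print(s["eef_pos"],s["ft_force"],s["moment"])
E
```

```text
[622.90848016 -46.51038244  39.08562544] [-0.82775607 -0.25182787 -0.40739926] [-0.05767016  0.09454669  0.00659104]
```

Bottom is at 27 mm, in the hole without force. Continue, then release.

>>> arm_command(targets=[[[0, 0, 0], [0, 0, 0.003], 255], [[0, 0, 0], [0, 0, 0.006], 255], [[0, 0, 0], [0, 0, 0.008], 255], [[0, 0, 0], [0, 0, 0.009], 255], [[0, 0, 0], [0, 0, 0.0095], 255], [[0, 0, 0], [0, 0, 0.0095], 255], [[0, 0, 0], [0, 0, 0.0095], 255]])

```text
t: 14.15
eef_pos: [622.9, -46.6, 30.3]
tcp_rot: [3.142, -0.0, 1.579]
ft_force: [-3.0, -0.4, 6.2]
opening: 0.083
```

```bash
python3 - <<'E'
from h import *
s=env.state(); print(s["eef_pos"],s["ft_force"],s["moment"])
E
```

```text
[622.89351891 -46.55964161  30.29422396] [-2.96821148 -0.38873744  6.16170564] [-0.06440699  0.57745426 -0.00268553]
```

>>> arm_command(targets=[[[0, 0, 0], [0, 0, 0], 120], [[0, 0, 0], [0, 0, 0], 120], [[0, 0, 0], [0, 0, 0], 120], [[0, 0, 0], [0, 0, 0], 120], [[0, 0, 0], [0, 0, 0], 120], [[0, 0, 0], [0, 0, -0.04], 120], [[0, 0, 0], [0, 0, -0.08], 120], [[0, 0, 0], [0, 0, -0.08], 120]])

```text
t: 14.95
eef_pos: [625.3, -46.9, 114.8]
tcp_rot: [3.134, 0.001, 1.579]
ft_force: [0.3, -0.3, 0.3]
opening: 0.53
```

```bash
python3 - <<'E'
from h import *
print(env.state()["opening"]*95,goto([447,-105,62],1.495))
p,d,W,c=grab("wrist","w10")
print(top(W,600,650,-30,60,68,80));print(top(W,600,650,-70,0,68,80)); print(top(W,600,650,-70,-15,44,52))
E
```

```text
50.36700595304724 (array([0.0079, 0.001 , 0.0839]), array([-0.0566, -0.1792,  0.0514]))
{'n': 537, 'cen': array([621.7 ,  19.68,  74.53]), 'rect': (621.8, 6.6, 73.0, 7.7, 89.9), 'yaw': np.float64(1.57)}
{'n': 364, 'cen': array([621.69, -45.27,  74.51]), 'rect': (621.5, -46.5, 7.3, 40.6, 0.4), 'yaw': np.float64(1.589)}
{'n': 927, 'cen': array([621.98, -45.96,  48.55]), 'rect': (621.7, -46.5, 31.5, 40.8, 0.7), 'yaw': np.float64(1.555)}
```

View pics/w10.png

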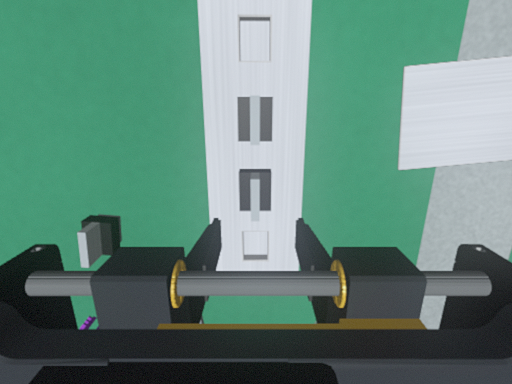

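Both modules sit at (255,118) and (255,190), level with the board. Third module now.

>>> arm_command(targets=[[[0, 0, 0.084], [-0.057, -0.179, 0], 60], [[0, 0, 0.084], [-0.057, -0.179, 0], 60], [[0, 0, 0.084], [-0.057, -0.179, 0], 60], [[0, 0, 0.084], [-0.057, -0.179, 0.01], 60], [[0, 0, 0.084], [-0.057, -0.179, 0.051], 60], [[0, 0, 0.084], [-0.057, -0.179, 0.051], 60], [[0, 0, 0.084], [-0.057, -0.179, 0.051], 60], [[0, 0, 0.084], [-0.057, -0.179, 0.051], 60]])

```text
t: 15.8
eef_pos: [445.3, -104.9, 59.5]
tcp_rot: [3.141, 0.0, 1.495]
ft_force: [0.0, 0.6, 0.3]
opening: 0.764
```

>>> arm_command(targets=[[[0, 0, 0], [0, 0, 0], 60], [[0, 0, 0], [0, 0, 0], 60], [[0, 0, 0], [0, 0, 0], 60], [[0, 0, 0], [0, 0, 0], 60]])

```text
t: 16.2
eef_pos: [444.6, -104.9, 59.1]
tcp_rot: [3.141, 0.0, 1.495]
ft_force: [-1.7, -0.0, 0.4]
opening: 0.763
```

```bash
python3 - <<'E'
from h import *
p,d,W,c=grab("wrist","w11");s=env.state(); print(s["t"],s["eef_pos"].round(2),s["tcp_rot"].round(4),s["opening"]*95)
b=top(W,410,480,-150,-70,53,65); print(b); print(top(W,410,480,-150,-70,27,37))
x,y=b["rect"][:2]; yw=float(b["yaw"])
t=np.array([x,y])+1.0*np.array([np.sin(yw),-np.cos(yw)])-0.4*np.array([np.cos(yw),np.sin(yw)])
print(t,yw,goto([*t,12],yw))
E
```

```text
16.25 [ 444.51 -104.95   59.  ] [ 3.1413 -0.      1.4949] 72.55869122444459
{'n': 517, 'cen': array([ 446.26, -106.11,   56.54]), 'rect': (446.3, -107.2, 41.3, 7.8, 85.5), 'yaw': np.float64(1.485)}
{'n': 1163, 'cen': array([ 446.13, -106.15,   30.56]), 'rect': (446.2, -107.1, 40.5, 32.0, 85.7), 'yaw': np.float64(1.507)}
[ 447.26204531 -107.68421981] 1.485 (array([ 0.0003, -0.    ,  0.0099]), array([-0.0025,  0.0029,  0.047 ]))
```

View pics/w11.png

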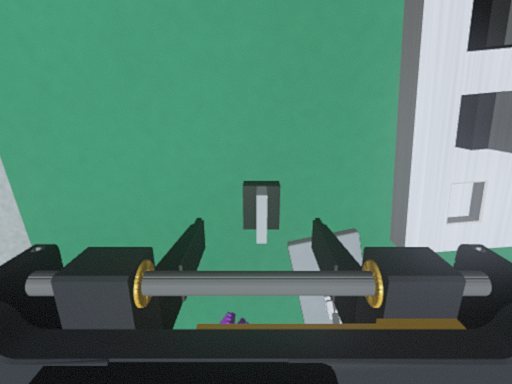

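>>> arm_command(targets=[[[0, 0, 0.001], [-0.0025, 0.0028, 0], 60], [[0, 0, 0.001], [-0.0025, 0.0028, 0.025], 60], [[0, 0, 0.001], [-0.0025, 0.0028, 0.047], 60], [[0, 0, 0.001], [-0.0025, 0.0028, 0.047], 60], [[0, 0, 0.001], [-0.0025, 0.0028, 0.047], 60], [[0, 0, 0.001], [-0.0025, 0.0028, 0.047], 60]])

```text
t: 16.85
eef_pos: [447.5, -107.9, 12.6]
tcp_rot: [3.141, 0.0, 1.494]
ft_force: [0.9, 0.5, 0.4]
opening: 0.766
```

>>> arm_command(targets=[[[0, 0, 0], [0, 0, 0], 255], [[0, 0, 0], [0, 0, 0], 255], [[0, 0, 0], [0, 0, 0], 255], [[0, 0, 0], [0, 0, 0], 255], [[0, 0, 0], [0, 0, 0], 255], [[0, 0, 0], [0, 0, 0], 255], [[0, 0, 0], [0, 0, 0], 255], [[0, 0, 0], [0, 0, 0], 255]])

```text
t: 17.65
eef_pos: [447.0, -107.7, 11.8]
tcp_rot: [-3.142, -0.0, 1.494]
ft_force: [-0.7, -0.3, 0.3]
opening: 0.15
```

>>> arm_command(targets=[[[0, 0, 0], [0, 0, 0], 255], [[0, 0, 0], [0, 0, 0], 255], [[0, 0, 0], [0, 0, 0], 255], [[0, 0, 0], [0, 0, 0], 255]])

```text
t: 18.05
eef_pos: [447.0, -107.7, 11.8]
tcp_rot: [-3.142, -0.0, 1.494]
ft_force: [0.3, -0.6, -0.9]
opening: 0.082
```

```bash
python3 - <<'E'
from h import *
p,d,W,c=grab("wrist","w12");s=env.state(); print(s["t"],s["eef_pos"].round(2),s["tcp_rot"].round(4),s["opening"]*95,s["ft_force"])
L=intool(W,s)
for zr in ((-47,-41),(-21,-15)):
    m=(abs(L[...,0])<30)&(abs(L[...,1])<18)&(L[...,2]>zr[0])&(L[...,2]<zr[1]); a=L[m]; print(zr,a.mean(0),a.min(0),a.max(0), cv2.minAreaRect(a[:,:2].astype(np.float32)))
print(goto([623.4,-116.5,60],1.579))
E
```

```text
18.1 [ 447.05 -107.69   11.81] [ 3.1416e+00 -1.0000e-04  1.4938e+00] 8.056953353235928 [ 1.16837019  0.32741633 -0.85070809]
(-47, -41) [  4.87750297  -0.68784459 -44.63051329] [-16.07328952 -12.36461722 -46.96613179] [ 20.95032521  10.90983902 -41.06352005] ((3.5101613998413086, -2.8204193115234375), (36.550559997558594, 22.13422393798828), 17.500385284423828)
(-21, -15) [ 12.36393632  -0.82758673 -18.5705795 ] [ -6.73687371 -16.86933918 -20.60150639] [ 20.84298581  15.19482382 -15.02408045] ((7.091090679168701, -0.8634243011474609), (27.564760208129883, 32.054805755615234), 0.16393914818763733)
(array([ 0.    , -0.0001, -0.0852]), array([ 0.0048,  0.1765, -0.0482]))
```

View pics/w12.png

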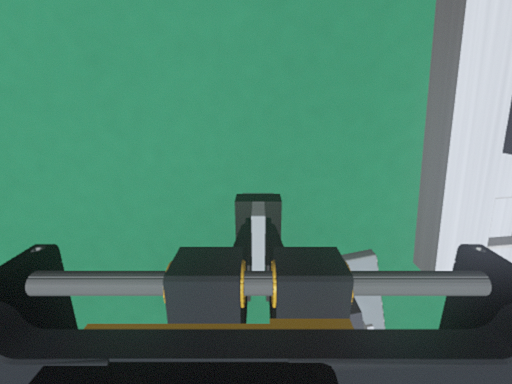

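>>> arm_command(targets=[[[0, 0, 0], [0, 0, -0.05], 255], [[0, 0, 0], [0, 0, -0.09], 255], [[0, 0, -0.085], [0.0047, 0.1765, -0.09], 255], [[0, 0, -0.085], [0.0047, 0.1765, -0.09], 255], [[0, 0, -0.085], [0.0047, 0.1765, -0.09], 255], [[0, 0, -0.085], [0.0047, 0.1765, -0.09], 255], [[0, 0, -0.085], [0.0047, 0.1765, -0.048], 255], [[0, 0, -0.085], [0.0047, 0.1765, -0.048], 255]])

```text
t: 18.9
eef_pos: [620.9, -115.7, 55.2]
tcp_rot: [-3.134, -0.002, 1.579]
ft_force: [-1.3, -0.1, -1.0]
opening: 0.084
```

>>> arm_command(targets=[[[0, 0, 0], [0, 0, 0], 255], [[0, 0, 0], [0, 0, 0], 255], [[0, 0, 0], [0, 0, 0], 255], [[0, 0, 0], [0, 0, 0], 255], [[0, 0, 0], [0, 0, 0], 255], [[0, 0, 0], [0, 0, 0], 255], [[0, 0, 0], [0, 0, 0], 255]])

```text
t: 19.6
eef_pos: [623.4, -116.6, 60.0]
tcp_rot: [3.141, 0.0, 1.579]
ft_force: [0.5, -0.4, -1.6]
opening: 0.08
```

```bash
python3 - <<'E'
from h import *
p,d,W,c=grab("wrist","w13");s=env.state(); print(s["t"],s["eef_pos"].round(2),s["tcp_rot"].round(4),s["opening"]*95)
zt,o,q=holes(W,c); print(zt)
for h in o: print(h)
print(goto([623.4,-116.6,39],1.579))
E
```

```text
19.65 [ 623.39 -116.58   59.9 ] [ 3.1415 -0.      1.5788] 7.760121208616096
30.528782965508157
(265, array([ 622.5, -101.2]), (622.4, -101.3, 28.0, 6.2, 0.4))
(589, array([ 623.1, -226. ]), (623.1, -225.1, 22.8, 31.8, 0.4))
(array([ 0.0001, -0.    , -0.0002]), array([-0.    ,  0.    ,  0.0209]))
```

View pics/w13.png

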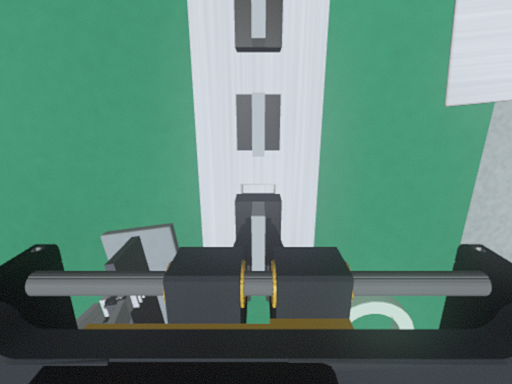

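>>> arm_command(targets=[[[0, 0, 0], [0, 0, 0.008], 255], [[0, 0, 0], [0, 0, 0.014], 255], [[0, 0, 0], [0, 0, 0.017], 255], [[0, 0, 0], [0, 0, 0.019], 255], [[0, 0, 0], [0, 0, 0.021], 255], [[0, 0, 0], [0, 0, 0.021], 255]])

```text
t: 20.25
eef_pos: [623.3, -116.6, 38.6]
tcp_rot: [-3.141, -0.0, 1.579]
ft_force: [-0.3, -0.4, -1.7]
opening: 0.084
```

```bash
python3 - <<'E'
from h import *
s=env.state(); print(s["eef_pos"],s["ft_force"],s["moment"])
E
```

```text
[ 623.31120828 -116.56002466   38.59854981] [-0.25659691 -0.35563591 -1.74774544] [-0.1188294   0.07012583  0.02624137]
```

>>> arm_command(targets=[[[0, 0, 0], [0, 0, 0.003], 255], [[0, 0, 0], [0, 0, 0.006], 255], [[0, 0, 0], [0, 0, 0.008], 255], [[0, 0, 0], [0, 0, 0.009], 255], [[0, 0, 0], [0, 0, 0.0095], 255], [[0, 0, 0], [0, 0, 0.0095], 255], [[0, 0, 0], [0, 0, 0.0095], 255]])

```text
t: 20.95
eef_pos: [623.3, -116.6, 29.8]
tcp_rot: [3.142, -0.0, 1.579]
ft_force: [-3.1, 1.1, 6.3]
opening: 0.083
```

```bash
python3 - <<'E'
from h import *
s=env.state(); print(s["eef_pos"],s["ft_force"],s["moment"])
E
```

```text
[ 623.27016345 -116.56000464   29.80853691] [-3.11515404  1.07706116  6.32557722] [0.0028424  0.62425423 0.02488146]
```

>>> arm_command(targets=[[[0, 0, 0], [0, 0, 0], 120], [[0, 0, 0], [0, 0, 0], 120], [[0, 0, 0], [0, 0, 0], 120], [[0, 0, 0], [0, 0, 0], 120], [[0, 0, 0], [0, 0, 0], 120], [[0, 0, 0], [0, 0, -0.05], 0], [[0, 0, 0], [0, 0, -0.1], 0], [[0, 0, 0], [0, 0, -0.15], 0]])

```text
t: 21.75
eef_pos: [623.1, -116.5, 180.9]
tcp_rot: [-3.141, -0.0, 1.579]
ft_force: [0.9, 0.0, -0.2]
opening: 0.696
```

```bash
python3 - <<'E'
from h import *
W=np.load("pics/t1.npy")
m=((W[...,2]>90)&(W[...,2]<125)&(W[...,0]>450)&(W[...,0]<600)&(W[...,1]>-440)&(W[...,1]<-140)).astype(np.uint8)
m=cv2.dilate(m,np.ones((3,3)))
n,l,st,ce=cv2.connectedComponentsWithStats(m)
for i in range(1,n):
    k=(l==i)&(W[...,2]>90); q=W[k]; print(len(q),q.mean(0).round(1),q[:,2].max().round(1))
print(goto([532,-265,200],1.71))
E
```

```text
27 [ 551.2 -381.6  105.2] 113.7
28 [ 541.4 -316.1  104.7] 112.5
29 [ 531.  -245.9  105.1] 114.9
27 [ 521.7 -183.1  105.9] 114.7
23 [ 523.2 -385.9  105.4] 113.0
23 [ 512.9 -318.6  106.9] 116.0
24 [ 502.6 -249.   107. ] 115.7
22 [ 493.2 -187.   107.8] 114.7
(array([-0.0006, -0.0004, -0.1312]), array([-0.1478, -0.0922, -0.019 ]))
```

```bash
python3 - <<'E'
from h import *
print(goto([508,-180,125],1.72))
E
```

```text
(array([-0.0006, -0.0004, -0.1412]), array([-0.0626, -0.1155,  0.056 ]))
```

>>> arm_command(targets=[[[0, 0, -0.141], [-0.063, -0.115, 0], 0], [[0, 0, -0.141], [-0.063, -0.115, 0], 0], [[0, 0, -0.141], [-0.063, -0.115, 0.03], 0], [[0, 0, -0.141], [-0.063, -0.115, 0.056], 0], [[0, 0, -0.141], [-0.063, -0.115, 0.056], 0], [[0, 0, -0.141], [-0.063, -0.115, 0.056], 0], [[0, 0, -0.141], [-0.063, -0.115, 0.056], 0], [[0, 0, -0.141], [-0.063, -0.115, 0.056], 0]])

```text
t: 22.55
eef_pos: [509.7, -180.3, 124.2]
tcp_rot: [3.14, 0.001, 1.721]
ft_force: [-0.1, 0.2, 0.1]
opening: 0.996
```

```bash
python3 - <<'E'
from h import *
p,d,W,c=grab("wrist","w14");s=env.state(); print(s["t"],s["eef_pos"].round(2),s["tcp_rot"].round(4),s["opening"]*95)
z=W[...,2]
cv2.imwrite("pics/w14z.png",np.nan_to_num(np.clip(z*2,0,255)).astype(np.uint8))
E
```

```text
22.6 [ 509.56 -180.34  124.11] [3.1404e+00 7.0000e-04 1.7206e+00] 95.18943490733575
```

View pics/w14.png

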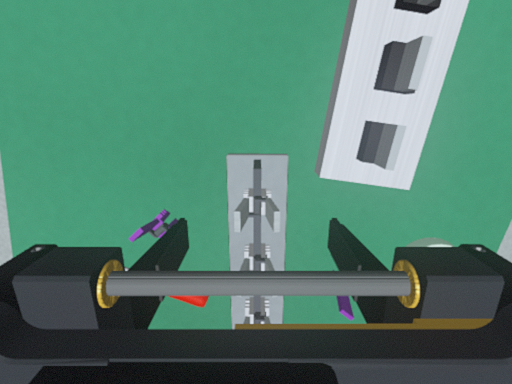

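View pics/w14z.png

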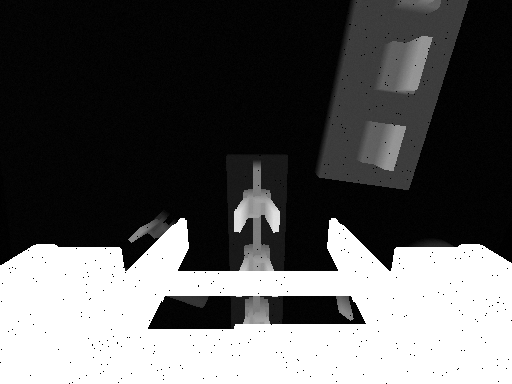

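```bash
cat > cl.py <<'E'
from h import *
def clamp(W,s,x0,x1):
    "handles points in tool frame; tool-x window"
    L=intool(W,s); z=W[...,2]
    out=[]
    for a,b in ((-26,0),(0,26)):
        m=(L[...,0]>x0)&(L[...,0]<x1)&(L[...,1]>a)&(L[...,1]<b)&(z>100)&(z<118)
        q=L[m]; zz=z[m]; out.append((len(q),q[:,0].min().round(1),q[:,0].max().round(1),q[:,1].min().round(1),q[:,1].max().round(1),zz.max().round(1)))
    return out
E
python3 - <<'E'
from cl import *
W=np.load("pics/w14.npy"); s=dict(eef_pos=np.array([509.56,-180.34,124.11]),tcp_rot=[3.1404,0.0007,1.7206])
for o in clamp(W,s,-40,40): print(o)
L=intool(W,s);z=W[...,2]
m=(abs(z-62)<3)&(abs(L[...,1])<15)&(L[...,0]>10)&(L[...,0]<60); q=L[m]
print(len(q),np.median(z[m]),cv2.minAreaRect(q[:,:2].astype(np.float32)))
m=(abs(z-12.5)<2)&(abs(L[...,1])<60)&(L[...,0]>-60)&(L[...,0]<80); q=L[m]
for x in (-20,0,20,40,55): 
  a=q[abs(q[:,0]-x)<4]; print(x,a[:,1].min(),a[:,1].max())
print(q[:,0].max())
E
```

```text
(212, np.float64(-17.1), np.float64(1.2), np.float64(-20.2), np.float64(-13.1), np.float64(112.9))
(218, np.float64(-17.1), np.float64(1.4), np.float64(9.8), np.float64(16.9), np.float64(113.2))
132 62.68309910621613 ((17.763500213623047, -1.8499176502227783), (6.771927833557129, 15.447093963623047), 89.97553253173828)
-20 -37.06687889365027 32.598190310954934
0 -36.33955677630478 31.949577066878586
20 -36.83922225655758 32.565868355414786Traceback (most recent call last):
  File "<stdin>", line 9, in <module>
    return umr_minimum(a, axis, None, out, keepdims, initial, where)
ValueError: zero-size array to reduction operation minimum which has no identity
```

>>> arm_command(targets=[[[0, 0, 0], [-0.0085, -0.001, 0], 0], [[0, 0, 0], [-0.0085, -0.001, 0.03], 0], [[0, 0, 0], [-0.0085, -0.001, 0.06], 0], [[0, 0, 0], [-0.0085, -0.001, 0.067], 0], [[0, 0, 0], [-0.0085, -0.001, 0.067], 0], [[0, 0, 0], [-0.0085, -0.001, 0.067], 0], [[0, 0, 0], [-0.0085, -0.001, 0.067], 0], [[0, 0, 0], [-0.0085, -0.001, 0.067], 0]])

```text
t: 23.4
eef_pos: [509.6, -189.3, 57.3]
tcp_rot: [3.14, 0.001, 1.72]
ft_force: [0.1, 0.2, 0.7]
opening: 0.997
```

```bash
python3 - <<'E'
from cl import *
p,d,W,c=grab("wrist","w15");s=env.state(); print(s["t"],s["eef_pos"].round(2),s["tcp_rot"].round(4),s["opening"]*95,s["ft_force"])
for o in clamp(W,s,-40,40): print(o)
L=intool(W,s)
for y0,y1 in ((-56,-44),(42,54)):
    m=(L[...,1]>y0)&(L[...,1]<y1)&(abs(L[...,0])<12)&(L[...,2]<-8)&(L[...,2]>-70); print(L[m][:,2].max(), np.percentile(W[m][:,2],2))
E
```

```text
23.45 [ 509.52 -189.22   57.18] [3.1404e+00 8.0000e-04 1.7199e+00] 95.32972568646393 [-1.12451674 -0.40670733 -0.43765238]
(452, np.float64(-8.3), np.float64(10.4), np.float64(-18.9), np.float64(-11.6), np.float64(113.0))
(450, np.float64(-8.5), np.float64(10.4), np.float64(11.3), np.float64(18.4), np.float64(113.0))
-23.495462642664204 83.0307463773698
-23.869108305536475 82.86805790796663
```

View pics/w15.png

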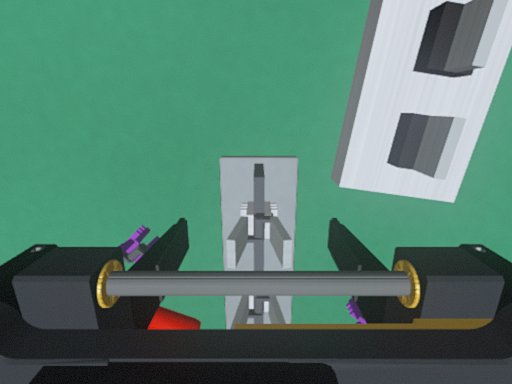

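>>> arm_command(targets=[[[0, 0, 0], [0.0005, 0.0006, 0], 255], [[0, 0, 0], [0.0005, 0.0006, 0], 255], [[0, 0, 0], [0.0005, 0.0006, 0], 255], [[0, 0, 0], [0.0005, 0.0006, 0], 255], [[0, 0, 0], [0.0005, 0.0006, 0], 255], [[0, 0, 0], [0.0005, 0.0006, 0], 255], [[0, 0, 0], [0.0005, 0.0006, 0], 255], [[0, 0, 0], [0.0005, 0.0006, 0], 255]])

```text
t: 24.25
eef_pos: [509.7, -188.5, 56.3]
tcp_rot: [3.141, -0.0, 1.72]
ft_force: [0.6, -0.0, 0.2]
opening: 0.382
```

>>> arm_command(targets=[[[0, 0, 0], [0, 0, 0], 255], [[0, 0, 0], [0, 0, 0], 255], [[0, 0, 0], [0, 0, 0], 255], [[0, 0, 0], [0, 0, 0], 255], [[0, 0, 0], [0, 0, 0], 255], [[0, 0, 0], [0, 0, 0], 255]])

```text
t: 24.85
eef_pos: [509.7, -188.5, 56.3]
tcp_rot: [3.142, -0.0, 1.72]
ft_force: [-0.7, 0.3, 0.1]
opening: 0.249
```

```bash
python3 - <<'E'
from cl import *
p,d,W,c=grab("wrist","w16");s=env.state(); print(s["t"],s["eef_pos"].round(2),s["tcp_rot"].round(4),s["opening"]*95,s["ft_force"],s["moment"])
for o in clamp(W,s,-40,40): print(o)
E
```

```text
24.9 [ 509.67 -188.47   56.32] [ 3.1415e+00 -1.0000e-04  1.7198e+00] 23.699112610594018 [-0.62117383  0.73949646 -0.4675344 ] [-0.10129079  0.04260649 -0.01474401]
(597, np.float64(-9.3), np.float64(11.9), np.float64(-22.2), np.float64(-7.6), np.float64(118.0))
(584, np.float64(-9.1), np.float64(11.8), np.float64(6.1), np.float64(20.5), np.float64(118.0))
```

View pics/w16.png

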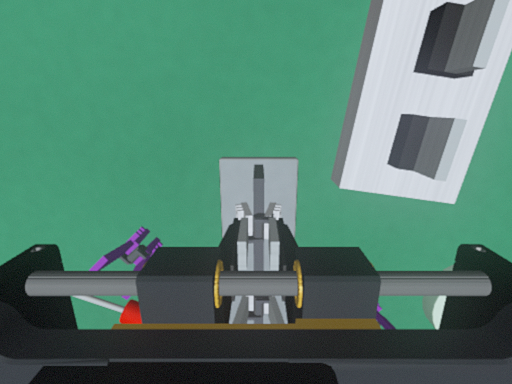

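```bash
python3 - <<'E'
from h import *
print(goto([622.4,23.6,110],1.579))
E
```

```text
(array([ 1.000e-04, -1.000e-04,  1.408e-01]), array([ 0.193 ,  0.143 , -0.0537]))
```

>>> arm_command(targets=[[[0, 0, 0], [0, 0, -0.01], 255], [[0, 0, 0], [0, 0, -0.03], 255], [[0, 0, 0], [0, 0, -0.06], 255], [[0, 0, 0], [0, 0, -0.09], 255], [[0, 0, 0], [0, 0, -0.09], 255]])

```text
t: 25.4
eef_pos: [511.2, -189.2, 150.5]
tcp_rot: [3.136, 0.004, 1.72]
ft_force: [0.6, 0.2, -0.9]
opening: 0.251
```

```bash
python3 - <<'E'
from cl import *
p,d,W,c=grab("wrist","w17");s=env.state(); print(s["t"],s["eef_pos"].round(2),s["tcp_rot"].round(4),s["opening"]*95,s["ft_force"],s["moment"])
print(goto([622.4,23.6,110],1.579))
E
```

```text
25.45 [ 510.36 -188.77  148.43] [3.1384e+00 2.2000e-03 1.7199e+00] 23.180948013867106 [ 0.12928481 -0.44788007 -0.24162186] [-0.08120995  0.06790477 -0.0069625 ]
(array([0.0034, 0.002 , 0.1409]), array([0.1935, 0.1422, 0.0385]))
```

View pics/w17.png

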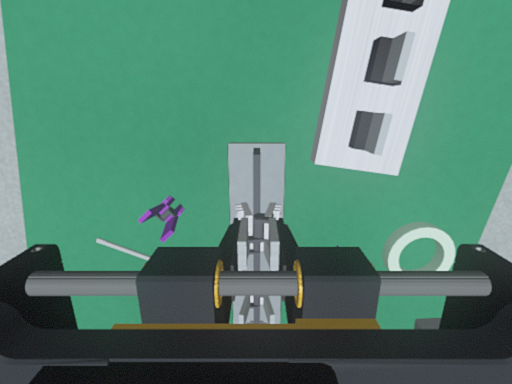

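>>> arm_command(targets=[[[0, 0, 0.141], [0.193, 0.143, 0], 255], [[0, 0, 0.141], [0.193, 0.143, 0], 255], [[0, 0, 0.141], [0.193, 0.143, 0], 255], [[0, 0, 0.141], [0.193, 0.143, 0], 255], [[0, 0, 0.141], [0.193, 0.143, 0], 255], [[0, 0, 0.141], [0.193, 0.143, 0], 255], [[0, 0, 0.141], [0.193, 0.143, 0], 255], [[0, 0, 0.141], [0.193, 0.143, 0.036], 255]])

```text
t: 26.25
eef_pos: [624.1, 22.8, 113.0]
tcp_rot: [3.135, 0.001, 1.579]
ft_force: [-0.2, -0.3, -0.8]
opening: 0.25
```

>>> arm_command(targets=[[[0, 0, 0], [0, 0, 0], 255], [[0, 0, 0], [0, 0, 0], 255], [[0, 0, 0], [0, 0, 0], 255], [[0, 0, 0], [0, 0, 0], 255], [[0, 0, 0], [0, 0, 0], 255]])

```text
t: 26.75
eef_pos: [622.7, 23.4, 111.3]
tcp_rot: [3.14, -0.0, 1.579]
ft_force: [-0.5, -0.2, -1.2]
opening: 0.252
```

```bash
python3 - <<'E'
from cl import *
p,d,W,c=grab("wrist","w18");s=env.state(); print(s["t"],s["eef_pos"].round(2),s["tcp_rot"].round(4),s["opening"]*95,s["ft_force"])
print(goto([622.4,23.6,68],1.579))
E
```

```text
26.8 [622.66  23.48 111.09] [ 3.1405 -0.      1.5786] 23.50179892406281 [-0.21387164 -0.44573958 -0.30044017]
(array([ 0.0011, -0.    , -0.0004]), array([ 0.0001, -0.0003,  0.0431]))
```

View pics/w18.png

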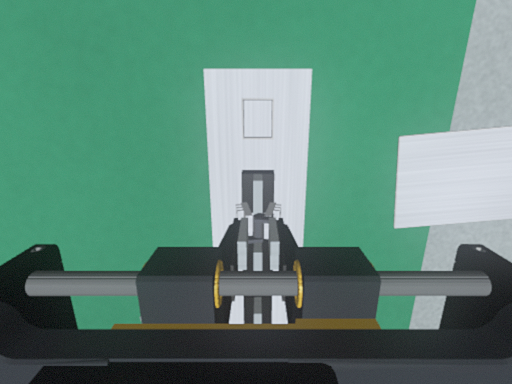

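Clamp jaws at (240–278, 210) straddle the tab (258,190). Lower.

>>> arm_command(targets=[[[0, 0, 0], [0, 0, 0.012], 255], [[0, 0, 0], [0, 0, 0.024], 255], [[0, 0, 0], [0, 0, 0.034], 255], [[0, 0, 0], [0, 0, 0.04], 255], [[0, 0, 0], [0, 0, 0.043], 255], [[0, 0, 0], [0, 0, 0.043], 255], [[0, 0, 0], [0, 0, 0.043], 255]])

```text
t: 27.5
eef_pos: [622.6, 23.6, 67.5]
tcp_rot: [3.141, -0.0, 1.579]
ft_force: [-0.2, -0.4, -0.7]
opening: 0.249
```

```bash
python3 - <<'E'
from cl import *
p,d,W,c=grab("wrist","w19");s=env.state(); print(s["t"],s["eef_pos"].round(2),s["tcp_rot"].round(4),s["opening"]*95,s["ft_force"],s["moment"])
E
```

```text
27.55 [622.66  23.62  67.68] [ 3.1409 -0.      1.5788] 23.715073914300998 [-0.15173998 -0.17129323 -0.0377234 ] [-0.05950491  0.06716417 -0.05599185]
```

View pics/w19.png

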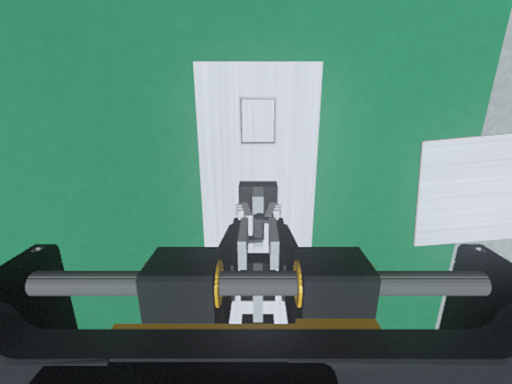

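Release and lift.

>>> arm_command(targets=[[[0, 0, 0], [0, 0, 0], 60], [[0, 0, 0], [0, 0, 0], 60], [[0, 0, 0], [0, 0, 0], 60], [[0, 0, 0], [0, 0, 0], 60], [[0, 0, 0], [0, 0, 0], 60], [[0, 0, 0], [0, 0, 0], 60], [[0, 0, 0], [0, 0, 0], 60], [[0, 0, 0], [0, 0, 0], 60]])

```text
t: 28.35
eef_pos: [622.4, 23.6, 67.3]
tcp_rot: [3.142, -0.0, 1.579]
ft_force: [-0.3, -0.2, 0.8]
opening: 0.76
```

>>> arm_command(targets=[[[0, 0, 0], [0, 0, -0.03], 20], [[0, 0, 0], [0, 0, -0.06], 20], [[0, 0, 0], [0, 0, -0.09], 20], [[0, 0, 0], [-0.05, 0, -0.09], 20], [[0, 0, 0], [-0.07, 0, -0.09], 20], [[0, 0, 0], [-0.07, 0, -0.09], 20], [[0, 0, 0], [-0.07, 0, -0.09], 20]])

```text
t: 29.05
eef_pos: [622.8, -46.3, 157.2]
tcp_rot: [-3.141, -0.0, 1.578]
ft_force: [-0.4, -0.1, 0.2]
opening: 0.919
```

```bash
python3 - <<'E'
from cl import *
p,d,W,c=grab("wrist","w20");s=env.state(); print(s["t"],s["eef_pos"].round(2),s["tcp_rot"].round(4),s["opening"]*95,s["ft_force"])
print(goto([508+10.5,-180-67,125],1.72))
m=(W[...,2]>95)&(W[...,2]<135)&(abs(W[...,0]-622)<30)&(abs(W[...,1]-24)<25); q=W[m]; print(q.min(0),q.max(0))
E
```

```text
29.1 [622.85 -45.82 157.16] [-3.1412e+00 -4.0000e-04  1.5787e+00] 87.59437787434236 [-0.66799917 -0.12809576 -0.11952942]
(array([-0.0004, -0.0004, -0.1413]), array([-0.2004, -0.1059,  0.0321]))
[603.0549121   14.42010493  95.30996201] [640.01199257  32.19634116 124.98870027]
```

View pics/w20.png

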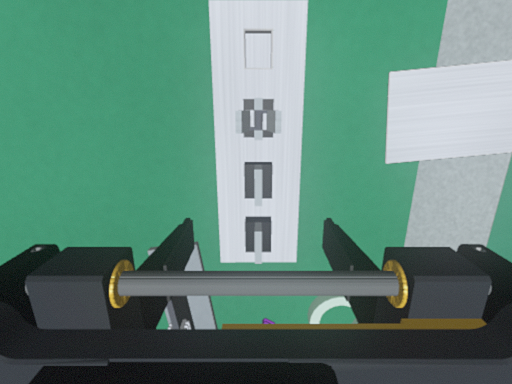

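>>> arm_command(targets=[[[0, 0, -0.141], [-0.2, -0.106, 0], 0], [[0, 0, -0.141], [-0.2, -0.106, 0], 0], [[0, 0, -0.141], [-0.2, -0.106, 0], 0], [[0, 0, -0.141], [-0.2, -0.106, 0], 0], [[0, 0, -0.141], [-0.2, -0.106, 0], 0], [[0, 0, -0.141], [-0.2, -0.106, 0.032], 0], [[0, 0, -0.141], [-0.2, -0.106, 0.032], 0], [[0, 0, -0.141], [-0.2, -0.106, 0.032], 0]])

```text
t: 29.9
eef_pos: [518.9, -246.2, 125.4]
tcp_rot: [-3.141, -0.001, 1.721]
ft_force: [-0.8, 0.1, -0.2]
opening: 1.003
```

>>> arm_command(targets=[[[0, 0, 0], [0, 0, 0], 0], [[0, 0, 0], [0, 0, 0], 0], [[0, 0, 0], [0, 0, 0], 0], [[0, 0, 0], [0, 0, 0], 0], [[0, 0, 0], [0, 0, 0], 0]])

```text
t: 30.4
eef_pos: [518.7, -247.1, 125.5]
tcp_rot: [3.141, 0.0, 1.72]
ft_force: [-1.0, 0.9, 0.9]
opening: 0.998
```

```bash
python3 - <<'E'
from cl import *
p,d,W,c=grab("wrist","w21");s=env.state(); print(s["t"],s["eef_pos"].round(2),s["tcp_rot"].round(4),s["opening"]*95)
for o in clamp(W,s,-35,35): print(o)
E
```

```text
30.45 [ 518.67 -247.18  125.46] [3.1414 0.     1.7198] 94.63073669057768
(217, np.float64(-12.8), np.float64(5.7), np.float64(-19.6), np.float64(-12.4), np.float64(113.0))
(220, np.float64(-13.1), np.float64(5.6), np.float64(10.6), np.float64(17.7), np.float64(112.6))
```

View pics/w21.png

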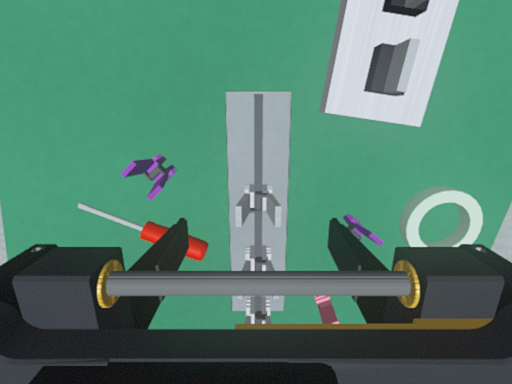

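>>> arm_command(targets=[[[0, 0, 0], [-0.004, 0, 0], 0], [[0, 0, 0], [-0.004, 0, 0.03], 0], [[0, 0, 0], [-0.004, 0, 0.06], 0], [[0, 0, 0], [-0.004, 0, 0.069], 0], [[0, 0, 0], [-0.004, 0, 0.069], 0], [[0, 0, 0], [-0.004, 0, 0.069], 0], [[0, 0, 0], [-0.004, 0, 0.069], 0], [[0, 0, 0], [-0.004, 0, 0.069], 0]])

```text
t: 31.25
eef_pos: [519.6, -251.4, 57.4]
tcp_rot: [3.14, 0.001, 1.72]
ft_force: [-1.3, 0.3, -0.2]
opening: 1.002
```

```bash
python3 - <<'E'
from cl import *
p,d,W,c=grab("wrist","w22");s=env.state(); print(s["t"],s["eef_pos"].round(2),s["tcp_rot"].round(4),s["opening"]*95,s["ft_force"])
for o in clamp(W,s,-40,40): print(o)
E
```

```text
31.3 [ 519.53 -251.35   57.22] [3.1405e+00 8.0000e-04 1.7199e+00] 94.905901708352 [0.13005563 0.9112441  0.76405252]
(453, np.float64(-8.9), np.float64(10.0), np.float64(-19.6), np.float64(-12.5), np.float64(112.8))
(447, np.float64(-9.1), np.float64(10.0), np.float64(10.5), np.float64(17.7), np.float64(113.0))
```

View pics/w22.png

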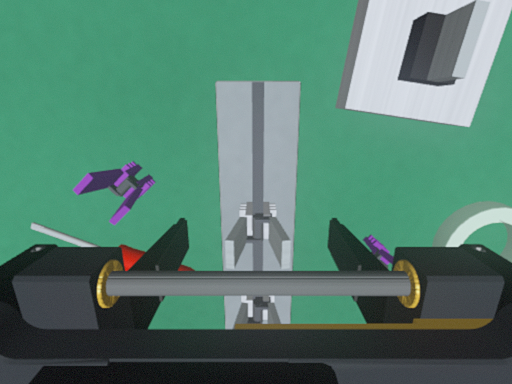

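>>> arm_command(targets=[[[0, 0, 0], [0, 0, 0], 255], [[0, 0, 0], [0, 0, 0], 255], [[0, 0, 0], [0, 0, 0], 255], [[0, 0, 0], [0, 0, 0], 255], [[0, 0, 0], [0, 0, 0], 255], [[0, 0, 0], [0, 0, 0], 255], [[0, 0, 0], [0, 0, 0], 255], [[0, 0, 0], [0, 0, 0], 255]])

```text
t: 32.1
eef_pos: [519.2, -251.2, 56.3]
tcp_rot: [3.142, -0.0, 1.72]
ft_force: [-0.0, 0.9, -0.9]
opening: 0.386
```

>>> arm_command(targets=[[[0, 0, 0], [0, 0, 0], 255], [[0, 0, 0], [0, 0, 0], 255], [[0, 0, 0], [0, 0, 0], 255], [[0, 0, 0], [0, 0, 0], 255], [[0, 0, 0], [0, 0, 0], 255], [[0, 0, 0], [0, 0, 0], 255]])

```text
t: 32.7
eef_pos: [519.2, -251.2, 56.3]
tcp_rot: [3.142, -0.0, 1.72]
ft_force: [-0.2, -0.0, -0.1]
opening: 0.246
```

>>> arm_command(targets=[[[0, 0, 0], [0, 0, -0.01], 255], [[0, 0, 0], [0, 0, -0.03], 255], [[0, 0, 0], [0, 0, -0.06], 255], [[0, 0, 0], [0, 0, -0.09], 255], [[0, 0, 0], [0, 0, -0.09], 255], [[0, 0, 0], [0, 0, -0.09], 255]])

```text
t: 33.3
eef_pos: [519.3, -251.2, 147.2]
tcp_rot: [3.14, 0.001, 1.72]
ft_force: [-0.2, 0.1, -0.3]
opening: 0.245
```

```bash
python3 - <<'E'
from cl import *
p,d,W,c=grab("wrist","w23");s=env.state(); print(s["t"],s["eef_pos"].round(2),s["tcp_rot"].round(4),s["opening"]*95,s["ft_force"],s["moment"])
print(goto([622.95,-46.5,147],1.579))
E
```

```text
33.35 [ 518.94 -251.01  146.29] [-3.1416e+00 -1.0000e-04  1.7199e+00] 23.452492402287348 [-0.34168215 -0.13947708 -1.52946045] [-0.1192477   0.02833315  0.02952875]
(array([-0.000e+00, -1.000e-04,  1.409e-01]), array([ 0.1868,  0.1332, -0.0007]))
```

View pics/w23.png

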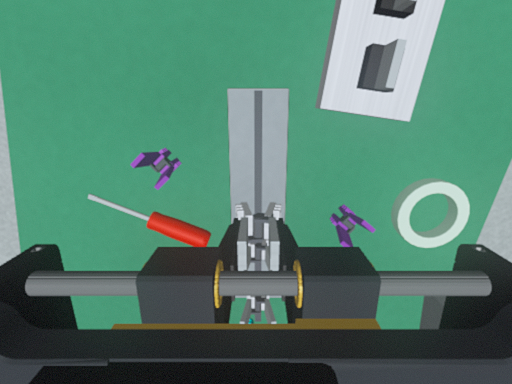

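>>> arm_command(targets=[[[0, 0, 0.141], [0.187, 0.133, 0], 255], [[0, 0, 0.141], [0.187, 0.133, 0], 255], [[0, 0, 0.141], [0.187, 0.133, 0], 255], [[0, 0, 0.141], [0.187, 0.133, 0], 255], [[0, 0, 0.141], [0.187, 0.133, 0], 255], [[0, 0, 0.141], [0.187, 0.133, 0], 255], [[0, 0, 0.141], [0.187, 0.133, 0], 255], [[0, 0, 0.141], [0.187, 0.133, 0.036], 255]])

```text
t: 34.15
eef_pos: [624.7, -47.6, 113.0]
tcp_rot: [3.135, 0.001, 1.578]
ft_force: [0.8, 0.0, -1.1]
opening: 0.245
```

>>> arm_command(targets=[[[0, 0, 0], [0, 0, 0], 255], [[0, 0, 0], [0, 0, 0], 255], [[0, 0, 0], [0, 0, 0], 255], [[0, 0, 0], [0, 0, 0], 255], [[0, 0, 0], [0, 0, 0], 255], [[0, 0, 0], [0, 0, 0], 255]])

```text
t: 34.75
eef_pos: [623.1, -46.6, 110.9]
tcp_rot: [3.141, 0.0, 1.579]
ft_force: [-0.6, 0.7, -1.8]
opening: 0.246
```

```bash
python3 - <<'E'
from cl import *
p,d,W,c=grab("wrist","w24");s=env.state(); print(s["t"],s["eef_pos"].round(2),s["tcp_rot"].round(4),s["opening"]*95,s["ft_force"])
print(goto([622.95,-46.5,67.5],1.579))
E
```

```text
34.8 [623.04 -46.54 110.75] [3.141  0.     1.5788] 23.459553499964308 [-0.12820848 -0.07733785 -1.2171911 ]
(array([ 0.0006,  0.    , -0.0002]), array([ 0.    , -0.0001,  0.0433]))
```

View pics/w24.png

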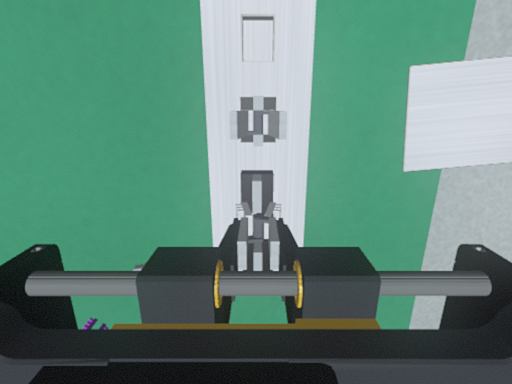

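Jaws (240–280, 210) straddle the second tab; the first clamp sits at (258,120). Lower, release.

>>> arm_command(targets=[[[0, 0, 0], [0, 0, 0.012], 255], [[0, 0, 0], [0, 0, 0.024], 255], [[0, 0, 0], [0, 0, 0.034], 255], [[0, 0, 0], [0, 0, 0.04], 255], [[0, 0, 0], [0, 0, 0.043], 255], [[0, 0, 0], [0, 0, 0.043], 255], [[0, 0, 0], [0, 0, 0.043], 255]])

```text
t: 35.5
eef_pos: [623.2, -46.5, 67.6]
tcp_rot: [3.141, -0.0, 1.579]
ft_force: [0.1, 0.2, -0.9]
opening: 0.246
```

>>> arm_command(targets=[[[0, 0, 0], [0, 0, 0], 60], [[0, 0, 0], [0, 0, 0], 60], [[0, 0, 0], [0, 0, 0], 60], [[0, 0, 0], [0, 0, 0], 60], [[0, 0, 0], [0, 0, 0], 60], [[0, 0, 0], [0, 0, 0], 60], [[0, 0, 0], [0, 0, 0], 60], [[0, 0, 0], [0, 0, 0], 60]])

```text
t: 36.3
eef_pos: [623.0, -46.5, 67.3]
tcp_rot: [3.142, -0.0, 1.579]
ft_force: [1.3, 0.6, 1.2]
opening: 0.761
```

>>> arm_command(targets=[[[0, 0, 0], [0, 0, -0.03], 20], [[0, 0, 0], [0, 0, -0.06], 20], [[0, 0, 0], [0, 0, -0.09], 20], [[0, 0, 0], [-0.05, 0, -0.09], 20], [[0, 0, 0], [-0.07, 0, -0.09], 20], [[0, 0, 0], [-0.07, 0, -0.09], 20], [[0, 0, 0], [-0.07, 0, -0.09], 20]])

```text
t: 37.0
eef_pos: [623.3, -116.5, 157.1]
tcp_rot: [-3.141, -0.0, 1.578]
ft_force: [0.3, 0.9, -0.1]
opening: 0.921
```

```bash
python3 - <<'E'
from cl import *
p,d,W,c=grab("wrist","w25");s=env.state(); print(s["t"],s["eef_pos"].round(2),s["tcp_rot"].round(4),s["opening"]*95,s["ft_force"])
print(goto([529.6,-316.5,125],1.72))
for y in (24,-46):
    m=(W[...,2]>95)&(W[...,2]<135)&(abs(W[...,0]-622)<30)&(abs(W[...,1]-y)<25); q=W[m]; print(q.min(0),q.max(0))
E
```

```text
37.05 [ 623.37 -115.88  157.14] [-3.1412e+00 -4.0000e-04  1.5788e+00] 87.27743612518923 [-0.16889713 -0.00022939  0.06459155]
(array([-0.0003, -0.0005, -0.1412]), array([-0.1999, -0.0954,  0.0321]))
[603.20766085  14.11857239  95.00146182] [640.43979865  32.64749723 124.78315218]
[603.50134763 -55.62062348  95.1370893 ] [640.52300723 -37.87542287 124.49762413]
```

View pics/w25.png

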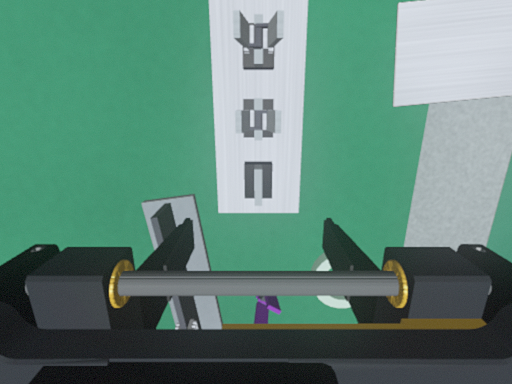

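Both clamps are on, at (258,40) and (258,118). Third clamp.

>>> arm_command(targets=[[[0, 0, -0.141], [-0.2, -0.0955, 0], 0], [[0, 0, -0.141], [-0.2, -0.0955, 0], 0], [[0, 0, -0.141], [-0.2, -0.0955, 0], 0], [[0, 0, -0.141], [-0.2, -0.0955, 0], 0], [[0, 0, -0.141], [-0.2, -0.0955, 0], 0], [[0, 0, -0.141], [-0.2, -0.0955, 0.032], 0], [[0, 0, -0.141], [-0.2, -0.0955, 0.032], 0], [[0, 0, -0.141], [-0.2, -0.0955, 0.032], 0]])

```text
t: 37.85
eef_pos: [530.0, -316.2, 125.4]
tcp_rot: [-3.141, -0.001, 1.721]
ft_force: [0.1, -0.1, -0.1]
opening: 0.997
```

>>> arm_command(targets=[[[0, 0, 0], [0, 0, 0], 0], [[0, 0, 0], [0, 0, 0], 0], [[0, 0, 0], [0, 0, 0], 0], [[0, 0, 0], [0, 0, 0], 0], [[0, 0, 0], [0, 0, 0], 0]])

```text
t: 38.35
eef_pos: [529.7, -317.2, 125.5]
tcp_rot: [3.141, 0.0, 1.72]
ft_force: [-0.6, -1.1, 0.3]
opening: 1.002
```

```bash
python3 - <<'E'
from cl import *
p,d,W,c=grab("wrist","w26");s=env.state(); print(s["t"],s["eef_pos"].round(2),s["tcp_rot"].round(4),s["opening"]*95)
for o in clamp(W,s,-35,35): print(o)
E
```

```text
38.4 [ 529.7  -317.21  125.45] [3.1414e+00 1.0000e-04 1.7199e+00] 94.66633335008561
(221, np.float64(-12.6), np.float64(6.3), np.float64(-20.2), np.float64(-13.3), np.float64(113.2))
(213, np.float64(-12.7), np.float64(6.1), np.float64(9.7), np.float64(16.8), np.float64(113.4))
```

View pics/w26.png

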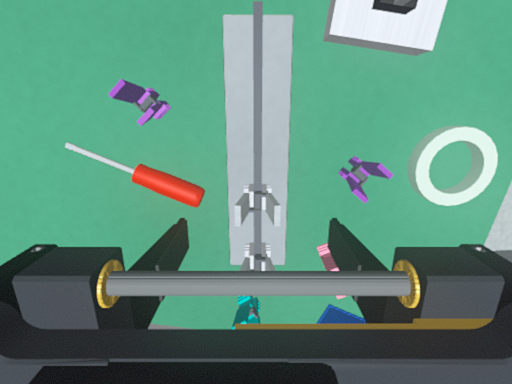

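>>> arm_command(targets=[[[0, 0, 0], [-0.0036, -0.0008, 0], 0], [[0, 0, 0], [-0.0036, -0.0008, 0.03], 0], [[0, 0, 0], [-0.0036, -0.0008, 0.06], 0], [[0, 0, 0], [-0.0036, -0.0008, 0.069], 0], [[0, 0, 0], [-0.0036, -0.0008, 0.069], 0], [[0, 0, 0], [-0.0036, -0.0008, 0.069], 0], [[0, 0, 0], [-0.0036, -0.0008, 0.069], 0], [[0, 0, 0], [-0.0036, -0.0008, 0.069], 0]])

```text
t: 39.2
eef_pos: [529.8, -321.2, 57.5]
tcp_rot: [3.14, 0.001, 1.72]
ft_force: [-0.1, -0.7, -0.2]
opening: 1.001
```

```bash
python3 - <<'E'
from cl import *
p,d,W,c=grab("wrist","w27");s=env.state(); print(s["t"],s["eef_pos"].round(2),s["tcp_rot"].round(4),s["opening"]*95,s["ft_force"])
for o in clamp(W,s,-40,40): print(o)
E
```

```text
39.25 [ 529.72 -321.17   57.28] [3.1405e+00 1.0000e-03 1.7198e+00] 94.84182186359097 [-0.09652301  0.24422624  0.67655502]
(453, np.float64(-9.0), np.float64(9.9), np.float64(-19.6), np.float64(-12.5), np.float64(112.8))
(453, np.float64(-9.0), np.float64(10.4), np.float64(10.5), np.float64(17.9), np.float64(112.8))
```

>>> arm_command(targets=[[[0, 0, 0], [0, 0, 0], 255], [[0, 0, 0], [0, 0, 0], 255], [[0, 0, 0], [0, 0, 0], 255], [[0, 0, 0], [0, 0, 0], 255], [[0, 0, 0], [0, 0, 0], 255], [[0, 0, 0], [0, 0, 0], 255], [[0, 0, 0], [0, 0, 0], 255], [[0, 0, 0], [0, 0, 0], 255]])

```text
t: 40.05
eef_pos: [529.4, -320.9, 56.3]
tcp_rot: [3.142, -0.0, 1.72]
ft_force: [0.6, -0.6, -0.3]
opening: 0.383
```

>>> arm_command(targets=[[[0, 0, 0], [0, 0, 0], 255], [[0, 0, 0], [0, 0, 0], 255], [[0, 0, 0], [0, 0, 0], 255], [[0, 0, 0], [0, 0, 0], 255], [[0, 0, 0], [0, 0, 0], 255], [[0, 0, 0], [0, 0, 0], 255]])

```text
t: 40.65
eef_pos: [529.3, -320.9, 56.3]
tcp_rot: [-3.142, -0.0, 1.72]
ft_force: [0.0, 0.1, -1.0]
opening: 0.248
```

>>> arm_command(targets=[[[0, 0, 0], [0, 0, -0.01], 255], [[0, 0, 0], [0, 0, -0.03], 255], [[0, 0, 0], [0, 0, -0.06], 255], [[0, 0, 0], [0, 0, -0.09], 255], [[0, 0, 0], [0, 0, -0.09], 255], [[0, 0, 0], [0, 0, -0.09], 255]])

```text
t: 41.25
eef_pos: [529.5, -321.0, 147.2]
tcp_rot: [3.14, 0.001, 1.72]
ft_force: [0.2, -0.8, -0.6]
opening: 0.246
```

```bash
python3 - <<'E'
from cl import *
p,d,W,c=grab("wrist","w28");s=env.state(); print(s["t"],s["eef_pos"].round(2),s["tcp_rot"].round(4),s["opening"]*95,s["ft_force"],s["moment"])
print(goto([623.3,-116.5,147],1.579))
E
```

```text
41.3 [ 529.11 -320.74  146.21] [-3.1415e+00 -3.0000e-04  1.7198e+00] 23.81621903993981 [ 0.15953596  0.37563403 -0.73192024] [-0.07031145  0.03125327  0.02725961]
(array([-0.0002, -0.0003,  0.1408]), array([ 0.188 ,  0.1235, -0.0008]))
```

View pics/w28.png

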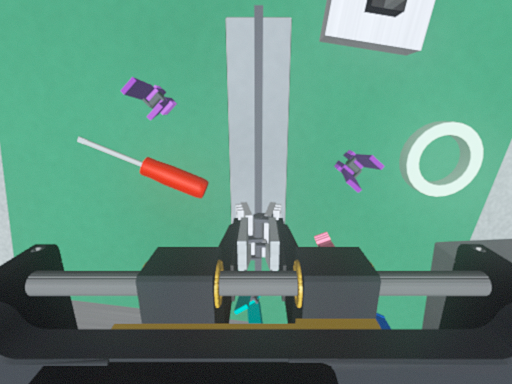

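>>> arm_command(targets=[[[0, 0, 0.141], [0.188, 0.1235, 0], 255], [[0, 0, 0.141], [0.188, 0.1235, 0], 255], [[0, 0, 0.141], [0.188, 0.1235, 0], 255], [[0, 0, 0.141], [0.188, 0.1235, 0], 255], [[0, 0, 0.141], [0.188, 0.1235, 0], 255], [[0, 0, 0.141], [0.188, 0.1235, 0], 255], [[0, 0, 0.141], [0.188, 0.1235, 0], 255], [[0, 0, 0.141], [0.188, 0.1235, 0.036], 255]])

```text
t: 42.1
eef_pos: [625.3, -118.3, 113.2]
tcp_rot: [3.135, 0.002, 1.578]
ft_force: [0.2, -0.7, -1.3]
opening: 0.245
```

>>> arm_command(targets=[[[0, 0, 0], [0, 0, 0], 255], [[0, 0, 0], [0, 0, 0], 255], [[0, 0, 0], [0, 0, 0], 255], [[0, 0, 0], [0, 0, 0], 255], [[0, 0, 0], [0, 0, 0], 255], [[0, 0, 0], [0, 0, 0], 255]])

```text
t: 42.7
eef_pos: [623.7, -116.7, 110.9]
tcp_rot: [3.141, 0.0, 1.579]
ft_force: [1.0, -1.3, -0.7]
opening: 0.247
```

```bash
python3 - <<'E'
from cl import *
p,d,W,c=grab("wrist","w29");s=env.state(); print(s["t"],s["eef_pos"].round(2),s["tcp_rot"].round(4),s["opening"]*95,s["ft_force"])
print(goto([623.3,-116.5,67.5],1.579))
E
```

```text
42.75 [ 623.7  -116.71  110.76] [3.1410e+00 1.0000e-04 1.5788e+00] 23.36341648040327 [ 0.47250469 -0.93726511  0.15182436]
(array([ 0.0006,  0.0001, -0.0002]), array([ 0.0002, -0.0004,  0.0433]))
```

View pics/w29.png

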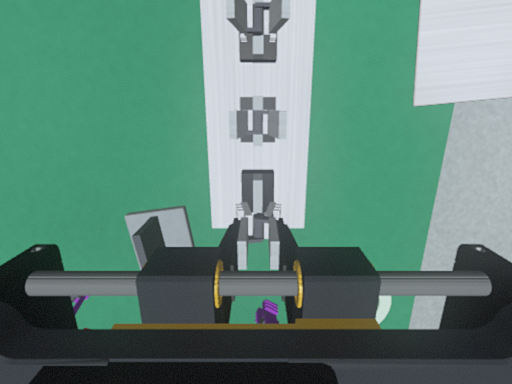

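Aligned over the third tab (258,190). Lower, release, lift.

>>> arm_command(targets=[[[0, 0, 0], [0, -0.0003, 0.012], 255], [[0, 0, 0], [0, -0.0003, 0.024], 255], [[0, 0, 0], [0, -0.0003, 0.034], 255], [[0, 0, 0], [0, -0.0003, 0.04], 255], [[0, 0, 0], [0, -0.0003, 0.043], 255], [[0, 0, 0], [0, -0.0003, 0.043], 255], [[0, 0, 0], [0, -0.0003, 0.043], 255]])

```text
t: 43.45
eef_pos: [623.5, -116.8, 67.6]
tcp_rot: [3.141, 0.0, 1.579]
ft_force: [0.9, 1.0, -0.1]
opening: 0.25
```

>>> arm_command(targets=[[[0, 0, 0], [0, 0, 0], 60], [[0, 0, 0], [0, 0, 0], 60], [[0, 0, 0], [0, 0, 0], 60], [[0, 0, 0], [0, 0, 0], 60], [[0, 0, 0], [0, 0, 0], 60], [[0, 0, 0], [0, 0, 0], 60], [[0, 0, 0], [0, 0, 0], 60], [[0, 0, 0], [0, 0, 0], 60]])

```text
t: 44.25
eef_pos: [623.3, -116.7, 67.3]
tcp_rot: [3.142, -0.0, 1.579]
ft_force: [-0.7, -0.3, -0.5]
opening: 0.76
```

>>> arm_command(targets=[[[0, 0, 0], [0, 0, -0.03], 60], [[0, 0, 0], [0, 0, -0.06], 60], [[0, 0, 0], [0, 0, -0.1], 60], [[0, 0, 0], [-0.05, 0, -0.13], 60], [[0, 0, 0], [-0.05, 0, -0.13], 60], [[0, 0, 0], [-0.05, 0, -0.13], 60], [[0, 0, 0], [-0.05, 0, -0.13], 60]])

```text
t: 44.95
eef_pos: [623.1, -166.1, 196.1]
tcp_rot: [-3.14, -0.001, 1.578]
ft_force: [-0.3, 0.3, 0.6]
opening: 0.767
```

```bash
python3 - <<'E'
from cl import *
p,d,W,c=grab("wrist","w30");s=env.state(); print(s["t"],s["eef_pos"].round(2),s["tcp_rot"].round(4),s["opening"]*95,s["ft_force"])
for y in (24,-46,-116):
    m=(W[...,2]>95)&(W[...,2]<135)&(abs(W[...,0]-622)<30)&(abs(W[...,1]-y)<25); q=W[m]
    if len(q): print(q.min(0),q.max(0))
    b=top(W,600,650,y-20,y+20,71,78,1.5); print(b)
    b=top(W,600,650,y-24,y+24,45,52,1.5); print(b)
grab("top","t3");grab("scene","s3")
p=cv2.imread("pics/s3.png")[130:270,100:380]; cv2.imwrite("pics/s3c.png",cv2.resize(p,None,fx=2.8,fy=2.8,interpolation=cv2.INTER_CUBIC))
print(goto([574,368,130],1.579))
E
```

```text
45.0 [ 623.13 -165.74  195.95] [-3.1395e+00 -1.1000e-03  1.5791e+00] 72.64924453112589 [ 0.11980986  0.71428832 -0.27544851]
{'n': 155, 'cen': array([621.62,  11.82,  74.36]), 'rect': (621.7, 10.9, 27.0, 13.6, 0.6), 'yaw': np.float64(0.006)}
{'n': 335, 'cen': array([621.74,  10.96,  48.5 ]), 'rect': (621.7, 14.3, 22.3, 31.9, 90.0), 'yaw': np.float64(0.007)}
[603.61290409 -55.88098905  95.31948874] [640.57991536 -37.33334903 124.10724639]
{'n': 153, 'cen': array([621.95, -46.61,  74.47]), 'rect': (624.2, -47.1, 39.3, 24.3, 71.3), 'yaw': np.float64(1.566)}
{'n': 275, 'cen': array([621.84, -53.99,  48.51]), 'rect': (622.0, -46.7, 31.5, 39.7, 0.3), 'yaw': np.float64(1.61)}
[ 603.66777129 -125.8883715    95.05339609] [ 640.82729939 -107.60259385  124.41590535]
{'n': 135, 'cen': array([ 622.1 , -113.02,   74.47]), 'rect': (620.1, -115.1, 39.1, 24.3, 70.1), 'yaw': np.float64(1.578)}
{'n': 244, 'cen': array([ 622.17, -109.48,   48.58]), 'rect': (622.0, -116.5, 31.7, 38.8, 0.4), 'yaw': np.float64(1.605)}
(array([-0.0017, -0.0009,  0.0006]), array([ 0.534 , -0.0446,  0.0667]))
```

View pics/w30.png

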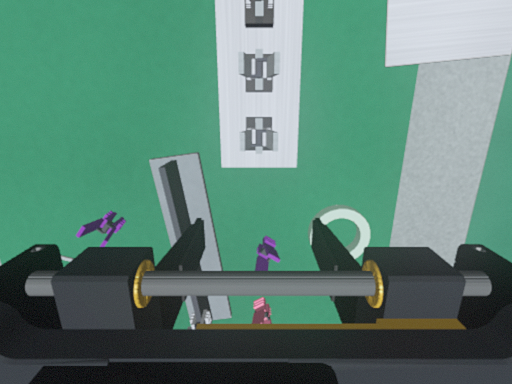

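View pics/s3c.png

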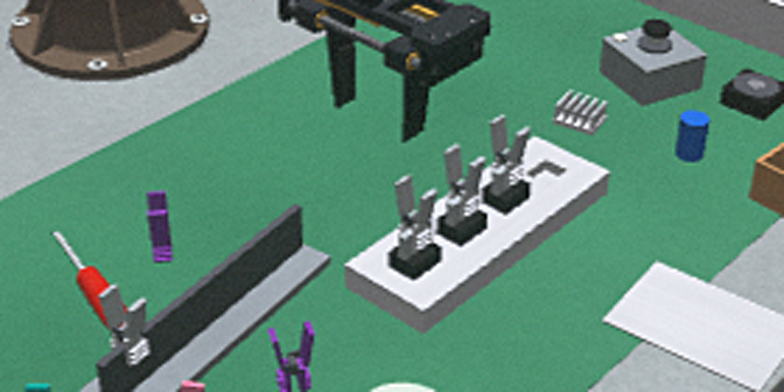

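View pics/t3.png

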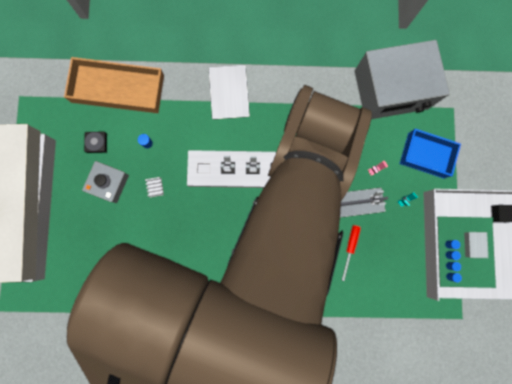

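>>> arm_command(targets=[[[0, 0, 0], [0.534, -0.044, 0.02], 255], [[0, 0, 0], [0.534, -0.044, 0.02], 255], [[0, 0, 0], [0.534, -0.044, 0.02], 255], [[0, 0, 0], [0.534, -0.044, 0.02], 255], [[0, 0, 0], [0.534, -0.044, 0.02], 255], [[0, 0, 0], [0.534, -0.044, 0.02], 255], [[0, 0, 0], [0.534, -0.044, 0.02], 255], [[0, 0, 0], [0.534, -0.044, 0.02], 255]])

```text
t: 45.9
eef_pos: [586.6, 234.1, 181.8]
tcp_rot: [-3.141, 0.0, 1.58]
ft_force: [0.6, -0.7, 0.5]
opening: 0.146
```

```bash
python3 - <<'E'
from cl import *
s=env.state(); print(s["eef_pos"],s["tcp_rot"],s["opening"])
print(goto([574.3,367.6,110],1.579))
E
```

```text
[586.59502742 234.06787784 181.78562796] [-3.14072505e+00  1.17581694e-04  1.57965493e+00] 0.14581060001744253
(array([-0.0009,  0.0001,  0.0007]), array([ 0.1336, -0.011 ,  0.0718]))
```

>>> arm_command(targets=[[[0, 0, 0], [0.095, -0.011, 0], 255], [[0, 0, 0], [0.095, -0.011, 0], 255], [[0, 0, 0], [0.095, -0.011, 0.03], 255], [[0, 0, 0], [0.095, -0.011, 0.07], 255], [[0, 0, 0], [0.095, -0.011, 0.07], 255], [[0, 0, 0], [0.095, -0.011, 0.07], 255], [[0, 0, 0], [0.095, -0.011, 0.07], 255], [[0, 0, 0], [0.095, -0.011, 0.07], 255]])

```text
t: 46.7
eef_pos: [576.7, 326.4, 114.4]
tcp_rot: [3.139, -0.001, 1.578]
ft_force: [0.9, -0.0, -0.7]
opening: 0.006
```

```bash
python3 - <<'E'
from cl import *
p,d,W,c=grab("wrist","w31");s=env.state(); print(s["t"],s["eef_pos"].round(2),s["tcp_rot"].round(4),s["opening"]*95,s["ft_force"])
print(top(W,540,610,330,410,72,85,1.5),goto([574.3,367.6,60],1.579))
E
```

```text
46.75 [576.59 326.38 114.1 ] [ 3.1393e+00 -1.0000e-03  1.5785e+00] -0.003640752734585461 [ 0.79995252  0.29948306 -0.36688822]
{'n': 1155, 'cen': array([573.74, 368.5 ,  77.49]), 'rect': (573.9, 368.2, 32.6, 32.7, 45.0), 'yaw': np.float64(2.326)} (array([ 0.0022, -0.001 , -0.0005]), array([ 0.0412, -0.0021,  0.0541]))
```

View pics/w31.png

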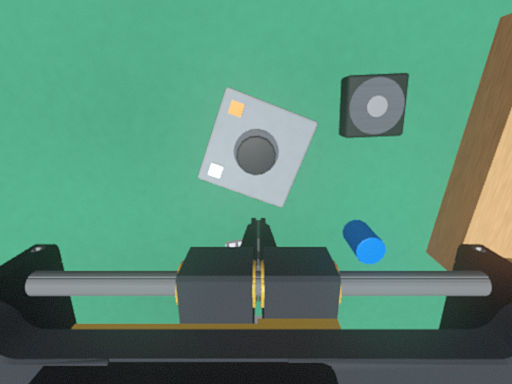

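>>> arm_command(targets=[[[0, 0, 0], [0.041, -0.0015, 0], 255], [[0, 0, 0], [0.041, -0.0015, 0], 255], [[0, 0, 0], [0.041, -0.0015, 0.02], 255], [[0, 0, 0], [0.041, -0.0015, 0.04], 255], [[0, 0, 0], [0.041, -0.0015, 0.052], 255], [[0, 0, 0], [0.041, -0.0015, 0.052], 255], [[0, 0, 0], [0.041, -0.0015, 0.052], 255], [[0, 0, 0], [0.041, -0.0015, 0.052], 255]])

```text
t: 47.55
eef_pos: [574.7, 367.5, 61.6]
tcp_rot: [3.14, -0.001, 1.579]
ft_force: [-0.1, -0.5, -0.2]
opening: 0.002
```

```bash
python3 - <<'E'
from cl import *
p,d,W,c=grab("wrist","w32");s=env.state(); print(s["t"],s["eef_pos"].round(2),s["tcp_rot"].round(4),s["ft_force"])
E
```

```text
47.6 [574.6  367.45  61.57] [ 3.1401e+00 -8.0000e-04  1.5787e+00] [ 1.83191883e-01 -3.81594839e-04  4.36827794e-01]
```

View pics/w32.png

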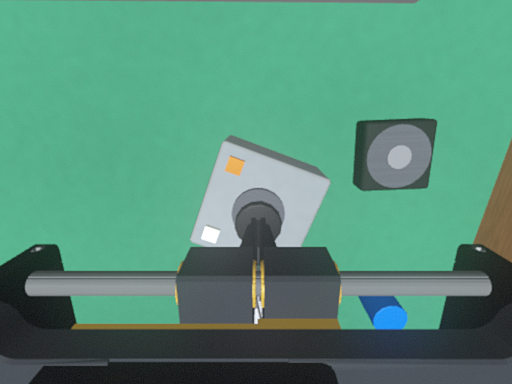

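Fingertips are over the cap (258,220). Press to about 14 mm travel, watching force.

>>> arm_command(targets=[[[0, 0, 0], [0, 0, 0.005], 255], [[0, 0, 0], [0, 0, 0.009], 255], [[0, 0, 0], [0, 0, 0.013], 255], [[0, 0, 0], [0, 0, 0.016], 255], [[0, 0, 0], [0, 0, 0.018], 255], [[0, 0, 0], [0, 0, 0.018], 255]])

```text
t: 48.2
eef_pos: [574.4, 367.4, 42.8]
tcp_rot: [3.141, -0.0, 1.579]
ft_force: [-1.1, -0.2, 8.6]
opening: 0.006
```

>>> arm_command(targets=[[[0, 0, 0], [0, 0, 0.001], 255], [[0, 0, 0], [0, 0, 0.002], 255], [[0, 0, 0], [0, 0, 0.003], 255], [[0, 0, 0], [0, 0, 0.0035], 255], [[0, 0, 0], [0, 0, 0.0035], 255]])

```text
t: 48.7
eef_pos: [574.4, 367.4, 39.7]
tcp_rot: [3.141, -0.0, 1.579]
ft_force: [-2.1, -1.0, 8.9]
opening: 0.003
```

>>> arm_command(targets=[[[0, 0, 0], [0, 0, 0.0005], 255], [[0, 0, 0], [0, 0, 0.001], 255], [[0, 0, 0], [0, 0, 0.0015], 255], [[0, 0, 0], [0, 0, 0.002], 255], [[0, 0, 0], [0, 0, 0.002], 255]])

```text
t: 49.2
eef_pos: [574.5, 367.5, 39.4]
tcp_rot: [3.14, -0.001, 1.579]
ft_force: [-5.5, -4.2, 22.2]
opening: 0.006
```

>>> arm_command(targets=[[[0, 0, 0], [0, 0, 0], 255], [[0, 0, 0], [0, 0, 0], 255], [[0, 0, 0], [0, 0, -0.03], 255], [[0, 0, 0], [0, 0, -0.07], 255], [[0, 0, 0], [-0.03, 0, -0.11], 255], [[0, 0, 0], [-0.06, 0, -0.12], 255], [[0, 0, 0], [-0.06, 0, -0.12], 255], [[0, 0, 0], [-0.06, 0, -0.12], 255]])

```text
t: 50.0
eef_pos: [574.6, 307.0, 156.7]
tcp_rot: [-3.141, -0.0, 1.578]
ft_force: [0.0, 0.3, 0.1]
opening: 0.008
```

```bash
python3 - <<'E'
from cl import *
p,d,W,c=grab("wrist","w33");s=env.state(); print(s["t"],s["eef_pos"].round(2),s["tcp_rot"].round(4),s["ft_force"])
print(top(W,540,610,330,410,60,85,1.5))
p,d,W,c=grab("top","t4");grab("scene","s4")
for y in (24,-46,-116):
    m=(W[...,2]>95)&(W[...,2]<135)&(abs(W[...,0]-622)<30)&(abs(W[...,1]-y)<25); q=W[m]
    if len(q): print(len(q),q.min(0),q.max(0))
    print(top(W,600,650,y-24,y+24,45,52,1.5))
p=cv2.imread("pics/s4.png")[130:270,100:380]; cv2.imwrite("pics/s4c.png",cv2.resize(p,None,fx=2.8,fy=2.8,interpolation=cv2.INTER_CUBIC))
E
```

```text
50.05 [574.35 307.53 156.18] [-3.1407e+00  1.0000e-04  1.5784e+00] [ 0.32943226 -0.8729222  -0.08974692]
{'n': 869, 'cen': array([573.75, 368.32,  77.46]), 'rect': (573.2, 367.8, 32.3, 32.5, 1.5), 'yaw': np.float64(0.082)}
54 [602.24076552  16.92181587  95.83977972] [637.93422172  34.7716863  126.8803717 ]
{'n': 47, 'cen': array([614.76,  24.24,  48.33]), 'rect': (620.0, 26.1, 31.7, 39.3, 1.2), 'yaw': np.float64(1.664)}
50 [603.63939124 -51.32924443  97.58342534] [640.19484954 -35.03417627 126.42960599]
{'n': 38, 'cen': array([617.61, -41.06,  49.11]), 'rect': (620.3, -44.1, 28.7, 39.4, 1.1), 'yaw': np.float64(1.501)}
53 [ 603.1700528  -123.20821497   95.10924769] [ 638.53810591 -105.21789561  125.32762683]
{'n': 30, 'cen': array([ 616.74, -111.64,   47.59]), 'rect': (620.6, -113.2, 31.6, 36.8, 1.0), 'yaw': np.float64(1.178)}
```

View pics/s4c.png

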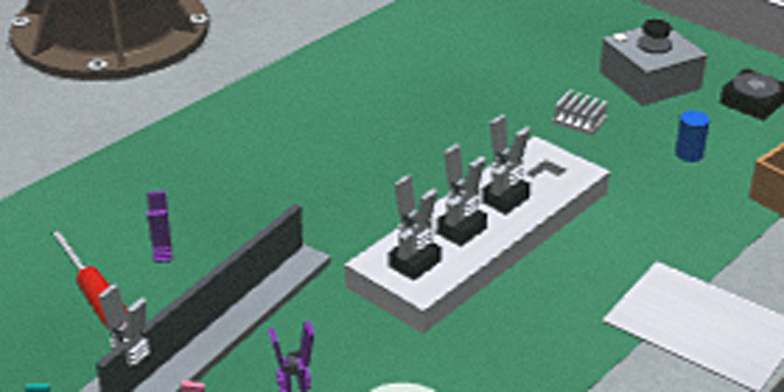

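View pics/t4.png

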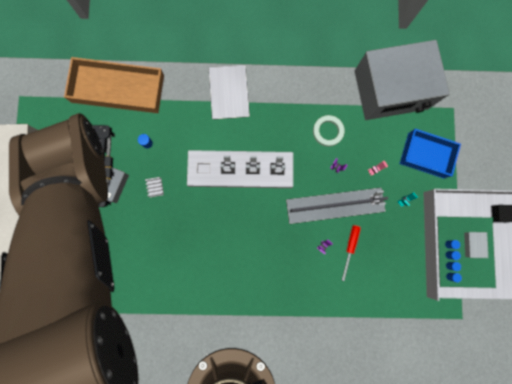

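>>> arm_command(targets=[[[0, 0, 0], [0, 0, 0], 255], [[0, 0, 0], [0, 0, 0], 255], [[0, 0, 0], [0, 0, 0], 255], [[0, 0, 0], [0, 0, 0], 255]])

```text
t: 50.55
eef_pos: [574.5, 307.5, 156.8]
tcp_rot: [-3.141, 0.0, 1.579]
ft_force: [-0.1, -0.1, 0.3]
opening: 0.005
```

```bash
python3 - <<'E'
from cell import env
print(env.job_done(), env.state()["t"])
E
```

```text
the job is handed in; nothing more can be done
the job is handed in; nothing more can be done
```

I plugged all three modules on the bench into the board and clipped a heat clamp on each tab. I then pushed the start plunger fully down, let it spring back, and handed the job in at about 50.5 s. No verdict was reported.

**Last checks**
- **Modules:** before the plunger push, the wrist camera put the body tops at about 48.5 mm, which is 48 nominal plus its roughly 0.5 mm height bias. In the final pictures, from the coarser top camera, they read 47.6 to 49.1 mm. All three look upright and seated.
- **Clamps:** the clamp tops read about 124.1 to 124.8 mm, so the pivots sit about 12 mm above the tab tops. The clamps are centred on the modules to within about 1 mm.
- **Plunger:** it reached its stop, with the force rising to 22 N, and reads 77.5 mm high afterwards, so it is up again.
- **Bystanders:** the driver, heat sink, capacitor, tape and the look-alikes appear unmoved. The fourth clamp is still on the strip.

**What disagreed with the description**
- The real fingertips end about 23.5 mm short of the stated TCP. The first grasp therefore closed on a tab instead of the body. I kept to tab grips and worked out heights from that.
- The wrist camera had a bias of about 1 mm sideways, which I corrected for.

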